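# Stack the washed bowls and take the temperature on the red spot

### The job

Gather the washed steel bowls into one stack: nest the plain bowl fully into the one that stands on the slotted draining plate, then the bowl with the red spot on top, leaving the bottom bowl where it stands. Then check how hot the batch came out: draw the yellow surface thermometer from its slanted rest and hold it upright with its sprung tip on the red spot, pressing lightly so that the tip is pushed about half way in. Finish while still holding it there for the reading, and leave the other things on the bench alone.

Things in the scene. Friction and masses are not known exactly. Their poses are not given: they have to be found in the camera images.
- bowl_base: Bottom bowl, on the slotted plate. Double-walled steel, about 90 g, 44 mm high, a cone 30 mm across at the foot, 61 at the rim, with a lip 64 mm across round its top 8 mm: grip the lip across the outside. Inner floor 14 mm above the underside, 34 mm across; mouth 55 mm. Origin: centre of the underside, z up through the mouth.
- bowl_plain: The plain one of two bowls standing on the bench, open side up, same shape and origin as bowl_base. Fully nested, its foot rests on the inner floor of the bowl below: origin 14 mm above that bowl's origin, about 1.5 mm of play sideways, 6 mm free between the two lips (so fingers may reach at most 13 mm below the upper rim).
- bowl_spot: The other bowl on the bench, same shape and origin as bowl_base, with a flat red spot, 20 mm across, in the middle of its inner floor. It nests in the same way, 14 mm above the bowl below.
- bowl_spot_floor (a point): Centre of the red spot, on the inner floor of the spotted bowl, 14 mm above its underside.
- drain_plate: Fixed slotted aluminium draining plate, 180 x 180 mm, 12 mm thick, flat on the bench. Origin: centre of its underside.
- probe_rest: Fixed steel rest: base plate 100 (x) x 70 x 6 mm, two cheeks and a grey tube, 20 mm outside, 12.4 mm bore, 70 mm long, that leans 20 degrees from upright, its mouth towards the rest's own -x (roughly towards the robot). Origin: centre of the underside; the middle of the tube's mouth is 16 mm to -x and 100 mm up.
- probe: Thermometer, about 120 g, leaning in the tube. Origin: on its axis, underside of its black collar (28 mm across) which sits on the tube's mouth; z up its axis. Yellow handle z 6 to 91 mm, flat-sided, 26 (x) x 20 mm (y): grip across y. Below: stem 10 mm across to z -70, tip face at -85. Leans about 20 degrees to the rest's -x; draw it 90 mm along its axis.
- probe_tip (a point): Centre of the face of the thermometer's copper tip, 9 mm across, on the axis 85 mm below the underside of the collar when not pressed.
- plunger (a joint): How far the sprung tip is pushed in, m: 0 free, 0.008 at its stop. It starts to move at 1 N and takes 0.25 N more for each mm (2 N at 4 mm, 3 N at the stop).
- sanitiser: Bystander: white and blue bottle, 64 mm across, 170 mm high. Origin: centre of the underside.
- tumbler_a: Bystander: steel tumbler, 70 mm across, 75 mm high. Origin: centre of the underside.
- tumbler_b: Bystander: second steel tumbler, 70 mm across, 75 mm high. Origin: centre of the underside.
- rice_bowl: Bystander: larger steel bowl, 110 mm across, 52 mm high. Origin: centre of the underside.
- turner: Bystander: steel kitchen turner lying on the bench, along its x.
- spoon: Bystander: steel spoon, 190 mm long, lying on the bench along its x.
Mind the look-alikes: they are no part of the job. What is shaped like the probe_rest but purple is not meant. Leave any blue look-alike of the probe alone.

How it is judged:
On the way, in this order (a step that is already met when the one before it is completed fails the run):
1. the plain bowl is nested fully home in the bottom bowl and let go (horizontal distance between bowl_plain and bowl_base below 0.006 m and z of bowl_plain in the frame of bowl_base between 0.0105 and 0.0175 m and angle between bowl_plain's own z axis and vertical below 0.1 rad and contact force between the fingers and bowl_plain below 0.02 N and linear speed of bowl_plain below 0.05 m/s), for 0.2 s.
2. the spotted bowl is nested fully home on top and let go (horizontal distance between bowl_spot and bowl_plain below 0.006 m and z of bowl_spot in the frame of bowl_plain between 0.0105 and 0.0175 m and angle between each of bowl_spot, bowl_plain's own z axis and vertical below 0.1 rad and contact force between the fingers and bowl_spot below 0.02 N and horizontal distance between bowl_plain and bowl_base below 0.006 m and z of bowl_plain in the frame of bowl_base between 0.0105 and 0.0175 m and contact force between the fingers and bowl_plain below 0.02 N and linear speed of bowl_spot below 0.05 m/s), for 0.2 s.
3. the thermometer is lifted out of its rest in the gripper (contact force between the fingers and probe above 1 N and contact force between probe and probe_rest below 0.05 N and distance between probe_tip and bowl_spot_floor above 0.05 m and height (world z) of probe above 0.15 m), for 0.1 s.
At the end, for the whole second after the job is handed in: Last second: bowls nested within 6 mm of concentric, 14 +- 3.5 mm apart in height, not held; bottom bowl within 30 mm of its start; thermometer held, clear of its rest, still, within 8 degrees of upright, tip within 7 mm of the spot's middle, 0.6 to 6 N on the bowl, tip in 1.5 to 6.8 mm (horizontal distance between bowl_plain and bowl_base below 0.006 m and z of bowl_plain in the frame of bowl_base between 0.0105 and 0.0175 m and angle between each of bowl_plain, bowl_spot, bowl_base's own z axis and vertical below 0.1 rad and contact force between the fingers and bowl_plain below 0.02 N and horizontal distance between bowl_spot and bowl_plain below 0.006 m and z of bowl_spot in the frame of bowl_plain between 0.0105 and 0.0175 m and contact force between the fingers and bowl_spot below 0.02 N and distance of bowl_base from where it was at the start of the episode below 0.03 m and contact force between the fingers and probe above 1 N and contact force between probe and probe_rest below 0.05 N and distance between probe_tip and bowl_spot_floor below 0.007 m and angle between probe's own z axis and vertical below 0.14 rad and contact force between probe and bowl_spot between 0.6 and 6 N and value of joint plunger between 0.0015 and 0.0068 m and linear speed of each of probe, bowl_spot below 0.02 m/s); the arm keeps its last pose, push and grip.
It fails at once if another thing on the bench is moved by more than 30 mm (distance of any of sanitiser, tumbler_a, tumbler_b, rice_bowl, turner, spoon from where it was at the start of the episode above 0.03 m).
It fails at once if the thermometer is pressed hard on the bowl (over 12 N) (contact force between probe and bowl_spot above 12 N).
It also fails if it takes over 66 s, if anything falls off the work surface, if the arm or the gripper's body presses on something with over 40 N, if the wrist force passes 120 N, or if a joint passes its speed limit or range.

### The arm

A 6-joint arm with a two-finger parallel gripper is mounted at the origin on the work surface. World frame = base frame: x ahead of the robot, y to its left, z up, the work surface at z = 0. Lengths are in m, angles in rad, forces in N, time in s.
With the tool pointing down it reaches from about 0.35 to 0.925 m from the base axis. Payload 6.4 kg.
Tool frame: the origin (TCP) lies between the finger pads; the fingertips stand robot.tcp_to_tips ahead of it and the grasp point (between the pads) is the TCP (robot.tcp_to_tips is the distance from the TCP to the fingertips, in m); z points along the fingers, y is the direction in which the jaws open and shut (so a half turn about z gives the same grasp; the last joint's range is limited). The gripper opens to 94 mm and grips with 3 to 60 N. Pads are 16 mm wide; open, the fingers measure 119 mm over their backs; the gripper's body (75 mm by 177 mm) begins 78 mm behind the grasp point.
Start: joints at [-1.51, 0.245, 1.558, -0, 1.339, -0.174], TCP at [0.151, -0.632, 0.224] pointing down, gripper open.
Joint ranges: [-3.13, 3.13], [-1.02, 2.26], [0.13, 2.54], [-0.95, 4.09], [0.21, 2.88], [-2.74, 2.74]. Speed limits (rad/s): [2.57, 2.57, 3.14, 3.14, 3.14, 3.14].

### API

Orientations are given as a rotation vector (axis times angle).
In Python, from rig import robot, imaging, ticket gives the robot as it stands.
- The arm moves only by the tool drive_tool, never from a script. Its argument "moves" is a list of rows, each a list of 5 numbers: the shift along the tool's x, y, z in units of 40 mm (1.0 is 40 mm), then the turn about the tool's z in rad, then the closure, from 0 (fully open) to 1 (shut). In form: [[dx, dy, dz, turn, fingers], ...]. A call has 1 to 10 rows; each row shifts and turns the pose as measured when the row begins, along the tool's axes as they then stand; what a row does not reach is not made up. A row lasts 1/10 s, in which the tool goes at most 50 mm and 8.59 degrees, less where a joint would pass 70% of its speed; a pose out of reach is approached as far as the arm can. A call is refused whole if a number of a shift passes 1 or a number of a turn 0.15, either way. A call with a gripper value outside its range is refused whole. The fingers move at their own pace and stop on an object; the grip force is fixed at half the most. Time passes only in rows, so rows that do not move let the fingers close. It gives the time, the measured TCP pose, the force and the opening at its end, in the units of the state.
- robot.sense(): the state, without advancing time (a new reading comes with each control period).
- imaging.snapshot(name): name is "scene" or "top"; returns the picture (384x512x3 uint8, red, green, blue); there is no depth.
- imaging.calibration(name): a dict with "K" (3x3 intrinsics, pixels), "dist_coeffs" ([k1, k2, p1, p2, k3] as OpenCV has them; the pictures are not rectified), "cam_to_world" (4x4, takes a point from camera to world coordinates). Camera axes: x right, y down, z forward; pixel columns grow to the right and rows downward; lengths in m; the calibration is good to about 2 mm. A picture is of the moment at which its call begins. calibration takes no time and is no camera call.
- ticket.finish_job(): hands the job in, once; it reports no verdict.
The state is a dict: "time": time; "joint_pos": joint angles; "qd": joint speeds; "effort": joint torques, N m; "ee_pos": TCP position; "tool_rot": TCP orientation; "contact_force": force on the tool from outside, world axes, zero at the start; "moment": the same for the moment, N m; "gripper_width": finger opening in m.
Only numpy, scipy, OpenCV 4.12 (cv2) and the standard library are available. Lean on these libraries where they do the work, as an engineer would, in place of code of your own. Each camera call takes 0.05 s, during which the arm holds its last target.

## Working session

There is one attempt and no reset: what is moved stays moved. The work goes in short steps, Python scripts to look and compute and a tool call to move; the robot and the scene stay as the last step left them, time stands still between calls to the robot, and variables do not carry over. Pictures are saved under pics/ and viewed, and the job is handed in when it is done.

Besides the shell and the picture viewer there is one more tool, called after "Request:" in YAML: its name, and indented under it one key for each argument. drive_tool: Moves the arm, as the interface text tells. Its arguments: {"type":"object","properties":{"moves":{"type":"array","items":{"type":"array","items":{"type":"number"}}}},"required":["moves"]}

```bash
ls; mkdir -p pics; python3 - <<'E'
from rig import robot, imaging, ticket
import cv2
for n in ("scene","top"):
    im=imaging.snapshot(n); cv2.imwrite(f"pics/{n}0.png",im[:,:,::-1])
    c=imaging.calibration(n); print(n,c)
print(robot.sense(), robot.tcp_to_tips)
E
```

```text
pics
scene {'K': array([[386.43371547,   0.        , 261.60348233],
       [  0.        , 386.43371547, 195.54717058],
       [  0.        ,   0.        ,   1.        ]]), 'dist_coeffs': array([-0.09016004,  0.        ,  0.        ,  0.        ,  0.        ]), 'cam_to_world': array([[ 0.76348952,  0.43114923, -0.48082646,  1.09419776],
       [ 0.64576704, -0.51921732,  0.55981989, -0.82941175],
       [-0.00828751, -0.7379185 , -0.67483895,  0.93913039],
       [ 0.        ,  0.        ,  0.        ,  1.        ]])}
top {'K': array([[444.36037117,   0.        , 257.20516442],
       [  0.        , 444.36037117, 191.29087717],
       [  0.        ,   0.        ,   1.        ]]), 'dist_coeffs': array([-0.07258566,  0.        ,  0.        ,  0.        ,  0.        ]), 'cam_to_world': array([[ 0.01129661, -0.99096487,  0.1336451 ,  0.28225028],
       [-0.99981275, -0.01329392, -0.01406195, -0.09511924],
       [ 0.01571157, -0.13346122, -0.99092949,  1.65398354],
       [ 0.        ,  0.        ,  0.        ,  1.        ]])}
{'time': 0.1, 'joint_pos': array([-1.51008933e+00,  2.45749980e-01,  1.55886213e+00, -2.29219686e-05,
        1.33870186e+00, -1.74106750e-01]), 'qd': array([ 0.00012623,  0.00040129, -0.00273628, -0.00248747, -0.00173112,
        0.00051009]), 'effort': array([-7.38214949e-04, -4.16912162e+01, -3.15526450e+01,  6.86230813e-02,
        3.10019148e-02, -5.20405035e-05]), 'ee_pos': array([ 0.15119511, -0.6316565 ,  0.22346797]), 'tool_rot': array([-3.11825612e+00, -3.67804562e-01, -1.18183312e-04]), 'contact_force': array([ 0.23731576, -0.42733663, -0.79287037]), 'moment': array([-0.0162526 , -0.03147596,  0.00195633]), 'gripper_width': 0.09409854743512185} 0.019
```

View pics/scene0.png

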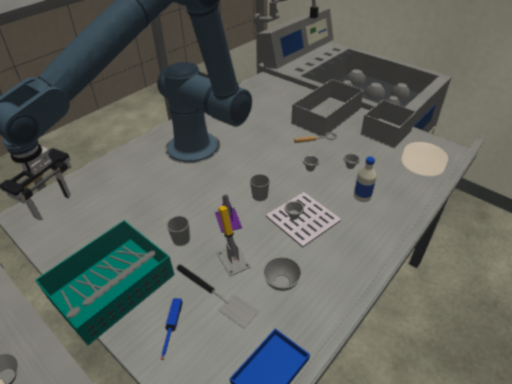

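View pics/top0.png

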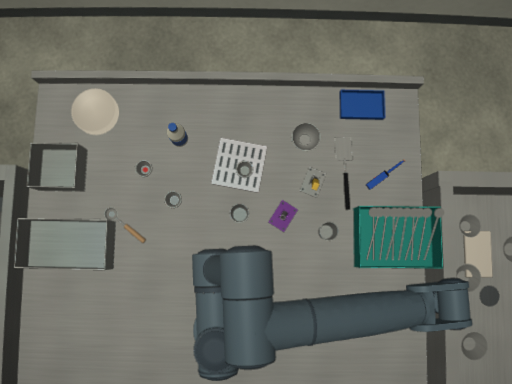

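Candidates (top view):
- **Spotted bowl:** (145,169), showing red.
- **Plain bowl:** (173,200). The tumblers at (240,213) and (327,231), the spoon head at (111,214) and the rice bowl at (306,137) could be confused with it.
- **Base bowl:** (245,170), on the plate.
- **Probe:** yellow at (315,184), in the grey rest. The purple rest at (283,215) and the blue tool at (382,177) are look-alikes.

I'll check these in a close crop.

```bash
python3 - <<'E'
import cv2,numpy as np
t=cv2.imread("pics/top0.png"); s=cv2.imread("pics/scene0.png")
r=lambda a,k:cv2.resize(a,None,fx=k,fy=k,interpolation=cv2.INTER_CUBIC)
A=r(t[150:220,125:285],5); cv2.imwrite("pics/c1.png",A)
B=r(t[155:235,265:345],5); C=r(s[185:285,180:260],4); 
cv2.imwrite("pics/c2.png",np.hstack([B,C]))
cv2.imwrite("pics/c3.png",r(s[140:250,260:380],6))
E
```

```text
(no output)
```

View pics/c1.png

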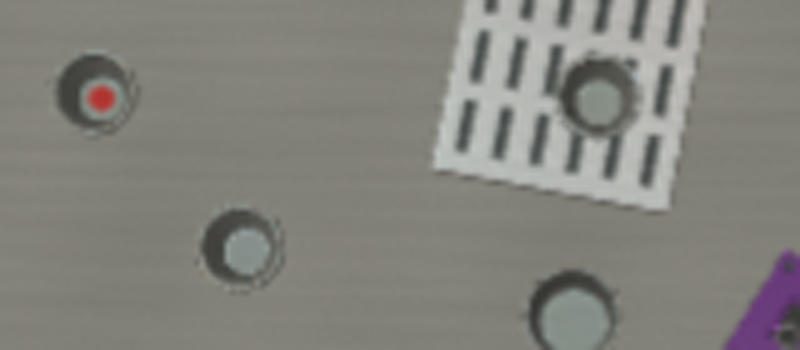

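View pics/c2.png

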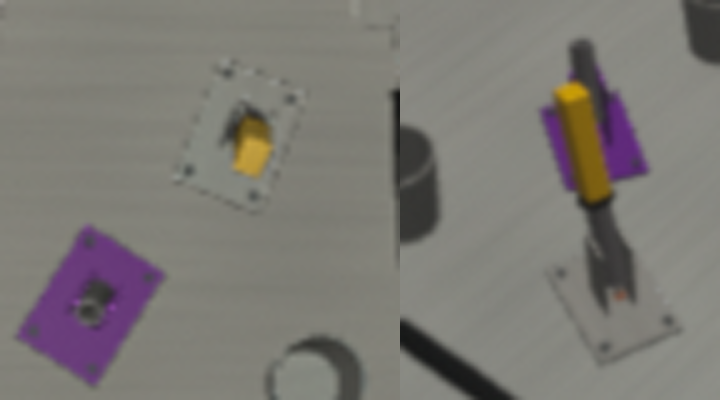

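View pics/c3.png

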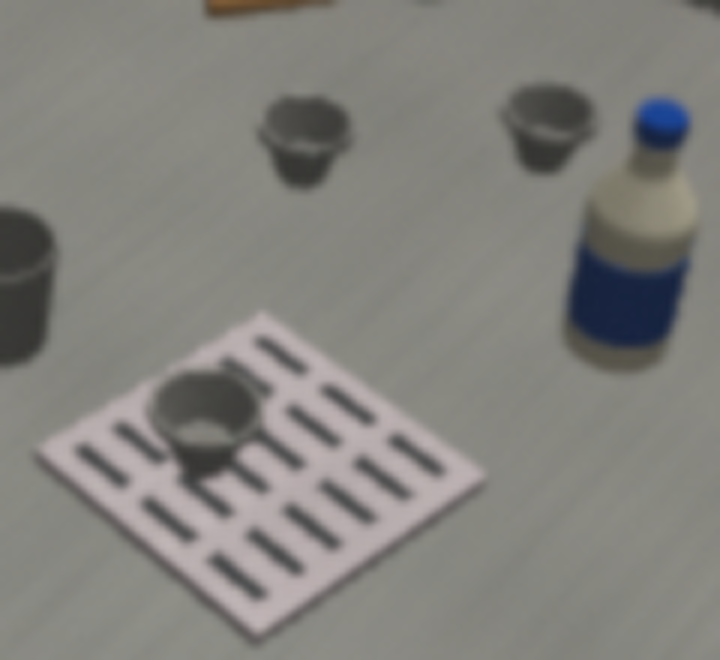

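```bash
cat > h.py <<'E'
import cv2,numpy as np
from rig import robot,imaging,ticket
def cal(n):
    c=imaging.calibration(n); return np.array(c["K"]),np.array(c["dist_coeffs"]),np.array(c["cam_to_world"])
def proj(n,P):
    K,d,T=cal(n); W=np.linalg.inv(T); P=np.asarray(P,float).reshape(-1,3)
    return cv2.projectPoints(P,cv2.Rodrigues(W[:3,:3])[0],W[:3,3],K,d)[0].reshape(-1,2)
def ray(n,uv,z):
    K,d,T=cal(n); q=cv2.undistortPoints(np.array([[uv]],float),K,d).ravel()
    v=T[:3,:3]@np.array([q[0],q[1],1]); o=T[:3,3]; return o+v*(z-o[2])/v[2]
def circ(x,y,z,r,m=48):
    a=np.linspace(0,2*np.pi,m,endpoint=False); return np.c_[x+r*np.cos(a),y+r*np.sin(a),0*a+z]
def grab(name,tag):
    im=imaging.snapshot(name)[:,:,::-1].copy(); cv2.imwrite(f"pics/{tag}.png",im); return im
def overlay(im,n,box,k,curves):
    x0,y0,x1,y1=box
    c=cv2.resize(im[y0:y1,x0:x1],None,fx=k,fy=k,interpolation=cv2.INTER_CUBIC)
    for P,col in curves:
        q=((proj(n,P)-[x0,y0]+.5)*k-.5)
        cv2.polylines(c,[np.round(q*16).astype(np.int32)],True,col,1,cv2.LINE_AA,4)
    return c
def fit(ims,x,y,zb,circles,R=0.02):
    from scipy.ndimage import map_coordinates
    G={}
    for n,im in ims.items():
        g=cv2.GaussianBlur(cv2.cvtColor(im,cv2.COLOR_BGR2GRAY).astype(float),(0,0),.8)
        G[n]=np.hypot(cv2.Sobel(g,-1,1,0),cv2.Sobel(g,-1,0,1))
    def s(p):
        t=0
        for n in ims:
            for z,r in circles[n]:
                q=proj(n,circ(p[0],p[1],zb+z,r)); t+=map_coordinates(G[n],[q[:,1],q[:,0]],order=1).mean()
        return t
    for st in (R/8,R/30,R/100):
        b=max(((s((x+i*st,y+j*st)),x+i*st,y+j*st) for i in range(-8,9) for j in range(-8,9)) if st==R/8 else ((s((x+i*st,y+j*st)),x+i*st,y+j*st) for i in range(-4,5) for j in range(-4,5))); _,x,y=b
    return x,y,b[0]
E
python3 - <<'E'
from h import *
t=cv2.imread("pics/top0.png"); s=cv2.imread("pics/scene0.png")
cand={"plain":((174.2,199.9),0),"spot":((145.0,169.4),0),"base":((244.5,170.3),.012)}
cir={"top":[(.014,.017),(.044,.0275)],"scene":[(.044,.0275),(.044,.032)]}
oT=[];oS=[]
for k,(uv,zb) in cand.items():
    p=ray("top",uv,zb+.014)
    print(k,p[:2],"both",fit({"top":t,"scene":s},p[0],p[1],zb,cir),"top",fit({"top":t},p[0],p[1],zb,cir,.01),"scene",fit({"scene":s},p[0],p[1],zb,cir,.016))
    x,y,_=fit({"top":t,"scene":s},p[0],p[1],zb,cir,.012)
    for z,r in((.014,.017),(.044,.0275),(.044,.032)):
        oT.append((circ(x,y,zb+z,r),(0,255,0))); oS.append((circ(x,y,zb+z,r),(0,255,0)))
    for o in(oT,oS): o.append((circ(x,y,zb,.015),(255,0,0)))
cv2.imwrite("pics/o1.png",overlay(t,"top",(125,150,285,220),5,oT))
cv2.imwrite("pics/o2.png",overlay(s,"scene",(260,140,380,250),5,oS))
R=cal("top")[2]
print(ray("scene",(0,0),0))
E
```

```text
Traceback (most recent call last):
  File "h.py", line 35, in fit
    b=max(((s((x+i*st,y+j*st)),x+i*st,y+j*st) for i in range(-8,9) for j in range(-8,9)) if st==R/8 else ((s((x+i*st,y+j*st)),x+i*st,y+j*st) for i in range(-4,5) for j in range(-4,5))); _,x,y=b
  File "h.py", line 35, in <genexpr>
    b=max(((s((x+i*st,y+j*st)),x+i*st,y+j*st) for i in range(-8,9) for j in range(-8,9)) if st==R/8 else ((s((x+i*st,y+j*st)),x+i*st,y+j*st) for i in range(-4,5) for j in range(-4,5))); _,x,y=b
            ~^^^^^^^^^^^^^^^^^
  File "h.py", line 32, in s
    q=proj(n,circ(p[0],p[1],zb+z,r)); t+=map_coordinates(G[n],[q[:,1],q[:,0]],order=1).mean()
  File "h.py", line 6, in proj
    K,d,T=cal(n); W=np.linalg.inv(T); P=np.asarray(P,float).reshape(-1,3)
          ~~~^^^
  File "h.py", line 4, in cal
    c=imaging.calibration(n); return np.array(c["K"]),np.array(c["dist_coeffs"]),np.array(c["cam_to_world"])
ValueError: time passes only in moves, steps and waits
```

```bash
sed -i 's/^def cal(n):/import functools\n@functools.lru_cache(None)\ndef cal(n):/' h.py
cat > m1.py <<'E'
from h import *
t=cv2.imread("pics/top0.png"); s=cv2.imread("pics/scene0.png")
cand={"plain":((174.2,199.9),0),"spot":((145.0,169.4),0),"base":((244.5,170.3),.012)}
cir={"top":[(.014,.017),(.044,.0275)],"scene":[(.044,.0275),(.044,.032)]}
oT=[];oS=[]
for k,(uv,zb) in cand.items():
    p=ray("top",uv,zb+.014)
    print(k,p[:2],"both",fit({"top":t,"scene":s},p[0],p[1],zb,cir),"top",fit({"top":t},p[0],p[1],zb,cir,.01),"scene",fit({"scene":s},p[0],p[1],zb,cir,.016))
    x,y,_=fit({"top":t,"scene":s},p[0],p[1],zb,cir,.012)
    for z,r in((.014,.017),(.044,.0275),(.044,.032)):
        oT.append((circ(x,y,zb+z,r),(0,255,0))); oS.append((circ(x,y,zb+z,r),(0,255,0)))
    for o in(oT,oS): o.append((circ(x,y,zb,.015),(255,0,0)))
cv2.imwrite("pics/o1.png",overlay(t,"top",(125,150,285,220),5,oT))
cv2.imwrite("pics/o2.png",overlay(s,"scene",(260,140,380,250),5,oS))
E
python3 m1.py
```

```text
plain [0.46704233 0.18947891] both (np.float64(0.468608994948425), np.float64(0.19061224163943197), np.float64(428.04835829586136)) top (np.float64(0.4684923282817583), np.float64(0.19184557497276533), np.float64(256.89988318884014)) scene (np.float64(0.47288232828175836), np.float64(0.18201224163943197), np.float64(218.48970498319298))
spot [0.58066602 0.30361219] both (np.float64(0.5815326830343511), np.float64(0.3031455254803711), np.float64(391.19317388351146)) top (np.float64(0.5814826830343511), np.float64(0.3040955254803711), np.float64(221.14938740486303)) scene (np.float64(0.5854126830343511), np.float64(0.29345219214703777), np.float64(216.02058569775483))
base [ 0.57996578 -0.07006638] both (np.float64(0.5826657813270613), np.float64(-0.06986637927167752), np.float64(566.3030409819314)) top (np.float64(0.5816491146603946), np.float64(-0.06963304593834418), np.float64(303.98520519254896)) scene (np.float64(0.585432447993728), np.float64(-0.07331971260501087), np.float64(280.64637209671804))
```

View pics/o1.png

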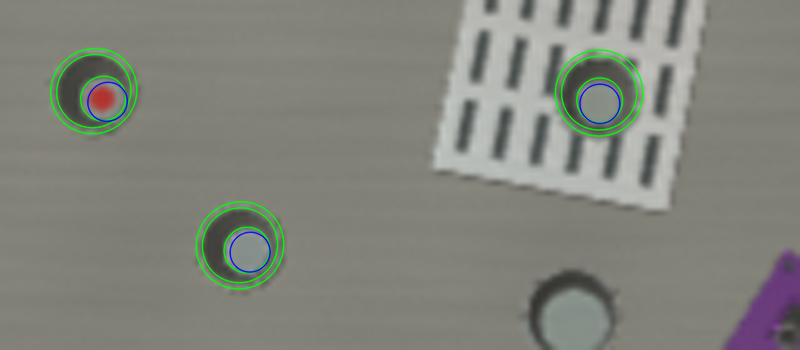

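View pics/o2.png

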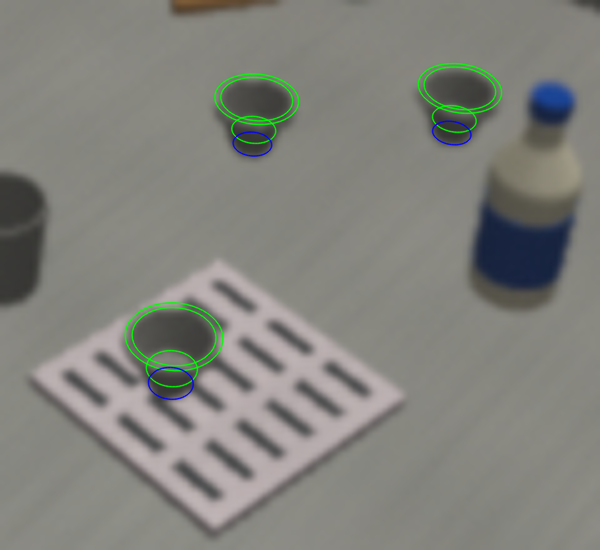

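```bash
cat > m2.py <<'E'
from h import *
from scipy.optimize import least_squares
t=cv2.imread("pics/top0.png"); s=cv2.imread("pics/scene0.png")
U=lambda p,x0,y0,k:((np.array(p)+.5)/k-.5+[x0,y0])
scr=U([(228,71),(291,99),(253,196),(189,170)],265,155,5)
cor=U([(222,58),(305,97),(255,213),(173,182)],265,155,5)
ps=np.array([ray("top",u,.006) for u in scr]); pc=np.array([ray("top",u,.006) for u in cor])
print("scr",ps.round(4)[:,:2],ps.mean(0)); print("cor",pc.round(4)[:,:2],pc.mean(0))
for P in(ps,pc):
    d=((P[0]+P[1])-(P[2]+P[3]))/2; e=(P[1]+P[2]-P[0]-P[3])/2; print("long",np.linalg.norm(d),np.arctan2(d[1],d[0]),"short",np.linalg.norm(e),np.arctan2(e[1],e[0])+np.pi/2)
bott=ray("top",(177,134),0); 
for n,uv,z in(("sanit cap",(173,127),.17),("tumA",(240,213),.075),("tumB",(327,231),.075),("rice",(306,136),.052)): print(n,ray("top",uv,z)[:2].round(3))
def probe(x,y,a):
    X=np.array([np.cos(a),np.sin(a),0]);Y=np.array([-X[1],X[0],0]);Z=np.array([0,0,1.])
    o=np.array([x,y,0])-.016*X+.1*Z
    ax=-np.sin(np.radians(20))*X+np.cos(np.radians(20))*Z; px=np.cos(np.radians(20))*X+np.sin(np.radians(20))*Z
    return o,ax,px,Y,X
import sys
c=(ps.mean(0)+pc.mean(0))/2; a=float(sys.argv[1]) if len(sys.argv)>1 else -.40
if len(sys.argv)>3: c=np.array([float(sys.argv[2]),float(sys.argv[3])])
o,ax,px,Y,X=probe(c[0],c[1],a)
q=lambda z:[o+ax*z+sx*.013*px+sy*.01*Y for sx,sy in((1,1),(1,-1),(-1,-1),(-1,1))]
b=[np.array([c[0],c[1],.006])+sx*.05*X+sy*.035*Y for sx,sy in((1,1),(1,-1),(-1,-1),(-1,1))]
cv=[(q(.006),(0,255,0)),(q(.091),(0,255,0)),(b,(255,0,0)),([o,o+ax*.091],(0,0,255))]
print("o",o,"ax",ax,"Y",Y)
A=overlay(t,"top",(265,155,345,235),5,cv);B=overlay(s,"scene",(180,185,260,285),4,cv)
cv2.imwrite("pics/o3.png",np.hstack([A,B]))
E
python3 m2.py
```

```text
scr [[ 0.593  -0.3179]
 [ 0.5722 -0.3656]
 [ 0.4979 -0.3362]
 [ 0.517  -0.2881]] [ 0.54502486 -0.32693304  0.006     ]
cor [[ 0.6029 -0.3134]
 [ 0.5739 -0.3762]
 [ 0.4851 -0.3377]
 [ 0.5077 -0.276 ]] [ 0.54240814 -0.32581294  0.006     ]
long 0.08074091796284345 -0.37476649046013927 short 0.051884493709637235 -0.3938663618612961
long 0.09951166662028024 -0.3912500598144131 short 0.0673783053514128 -0.39324233400329867
sanit cap [0.702 0.176]
tumA [ 0.416 -0.057]
tumB [ 0.356 -0.368]
rice [ 0.708 -0.297]
o [ 0.52897953 -0.3201423   0.1       ] ax [-0.31502141  0.13318892  0.93969262] Y [0.38941834 0.92106099 0.        ]
```

View pics/o3.png

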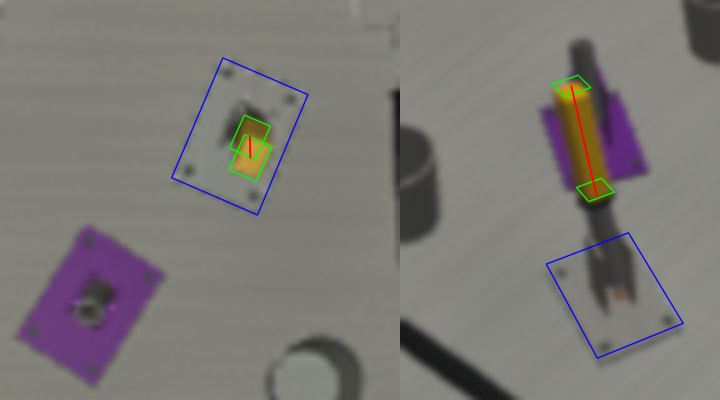

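Request:
drive_tool:
  moves:
    - [0.8, -0.4, -0.6, 0, 0]
    - [0.9, -0.5, -0.6, 0, 0]
    - [1, -0.6, -0.4, 0, 0]
    - [1, -0.7, 0, 0, 0]
    - [1, -0.7, 0, 0, 0]
    - [1, -0.7, 0, 0, 0]
    - [1, -0.7, 0, 0, 0]
    - [0.8, -0.9, 0, 0, 0]
    - [0.8, -0.9, 0, 0, 0]
    - [0.6, -1, 0, 0, 0]

```text
time: 1.1
ee_pos: [0.4379, -0.2639, 0.2868]
tool_rot: [-3.113, -0.35, -0.0]
contact_force: [0.4, 0.7, 0.5]
gripper_width: 0.0937
```

```bash
cat > go.py <<'E'
import sys,numpy as np,cv2
from rig import robot
s=robot.sense(); R=cv2.Rodrigues(np.array(s["tool_rot"],float))[0]
yaw=np.arctan2(R[1,0],R[0,0])
print("t",round(s["time"],2),"pos",s["ee_pos"].round(4),"yaw",yaw.round(4),"tilt",np.degrees(np.arccos(-R[2,2])).round(2),"w",round(s["gripper_width"],4),"F",s["contact_force"].round(1),"M",s["moment"].round(2),"j6",s["joint_pos"][5].round(2))
if len(sys.argv)>3:
    t=np.array([float(v) for v in sys.argv[1:4]]); print("units",(R.T@(t-s["ee_pos"])/.04).round(2))
if len(sys.argv)>4: print("turn",-(float(sys.argv[4])-yaw))
E
python3 go.py .4685 .190 .11 
```

```text
t 1.1 pos [ 0.4379 -0.2639  0.2868] yaw 0.2236 tilt 0.54 w 0.0937 F [0.4 0.7 0.5] M [ 0.01 -0.04 -0.01] j6 0.58
units [  3.26 -10.85   4.52]
```

Request:
drive_tool:
  moves:
    - [0.3, -1, 0, 0, 0]
    - [0.3, -1, 0, 0, 0]
    - [0.3, -1, 0, 0, 0]
    - [0.3, -1, 0, 0, 0]
    - [0.3, -1, 0, 0, 0]
    - [0.3, -1, 0, 0, 0]
    - [0.3, -1, 0.3, 0, 0]
    - [0.3, -1, 0.6, 0, 0]
    - [0.3, -1, 0.6, 0, 0]
    - [0.3, -1, 0.6, 0, 0]

```text
time: 2.1
ee_pos: [0.4657, 0.1726, 0.2063]
tool_rot: [-3.112, -0.351, -0.013]
contact_force: [1.1, -0.1, -0.3]
gripper_width: 0.094
```

```bash
python3 go.py .4685 .190 .055 .2236
```

```text
t 2.1 pos [0.4657 0.1726 0.2063] yaw 0.2243 tilt 0.74 w 0.094 F [ 1.1 -0.1 -0.3] M [ 0.04 -0.06 -0.01] j6 1.46
units [ 0.13 -0.37  3.79]
turn 0.0006909165391698613
```

Request:
drive_tool:
  moves:
    - [0.13, -0.37, 0.8, 0, 0]
    - [0, 0, 0.9, 0, 0]
    - [0, 0, 0.9, 0, 0]
    - [0, 0, 0.6, 0, 0]
    - [0, 0, 0, 0, 0]

```text
time: 2.6
ee_pos: [0.4634, 0.1959, 0.0695]
tool_rot: [-3.11, -0.366, -0.001]
contact_force: [0.7, -0.1, -0.3]
gripper_width: 0.0939
```

```bash
python3 go.py .4685 .190 .053 .2236; python3 - <<'E'
from h import *
a=grab("top","t1");b=grab("scene","s1")
r=lambda a,k:cv2.resize(a,None,fx=k,fy=k,interpolation=cv2.INTER_CUBIC)
cv2.imwrite("pics/v1.png",np.hstack([r(a[160:240,130:220],4),r(b[110:190,260:350],4)]))
E
```

```text
t 2.6 pos [0.4634 0.1959 0.0695] yaw 0.2345 tilt 0.6 w 0.0939 F [ 0.7 -0.1 -0.3] M [-0.04 -0.01 -0.01] j6 1.5
units [0.09 0.18 0.41]
turn 0.010921102984636055
```

View pics/v1.png

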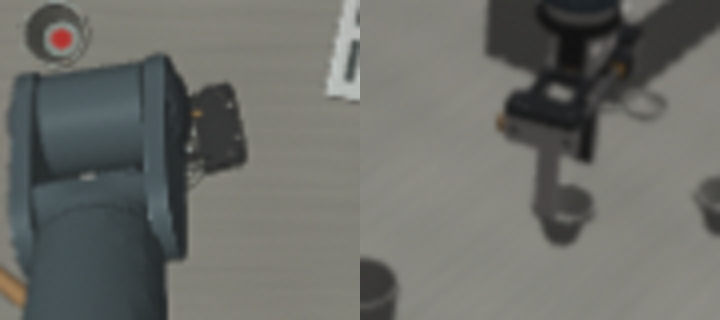

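Request:
drive_tool:
  moves:
    - [0.1, 0.18, 0.2, 0, 0]
    - [0, 0, 0.21, 0, 0]
    - [0, 0, 0, 0, 0]

```text
time: 3.0
ee_pos: [0.476, 0.19, 0.06]
tool_rot: [-3.109, -0.365, -0.025]
contact_force: [-0.6, 0.7, 0.2]
gripper_width: 0.0941
```

```bash
python3 go.py .4685 .190 .053 .2236
```

```text
t 3.0 pos [0.476 0.19  0.06 ] yaw 0.2336 tilt 1.12 w 0.0941 F [-0.6  0.7  0.2] M [0.03 0.04 0.01] j6 1.48
units [-0.18 -0.04  0.17]
turn 0.0099866712114704
```

Request:
drive_tool:
  moves:
    - [-0.18, -0.04, 0.17, 0, 0]
    - [0, 0, 0, 0, 0]

```text
time: 3.2
ee_pos: [0.469, 0.1898, 0.0534]
tool_rot: [-3.109, -0.364, -0.028]
contact_force: [0.6, -1.1, -1.1]
gripper_width: 0.0942
```

```bash
python3 go.py .4685 .190 .053 .2236
```

```text
t 3.2 pos [0.469  0.1898 0.0534] yaw 0.2329 tilt 1.2 w 0.0942 F [ 0.6 -1.1 -1.1] M [-0.02 -0.03 -0.01] j6 1.48
units [-0.01 -0.01  0.01]
turn 0.009341671506761656
```

Request:
drive_tool:
  moves:
    - [0, 0, 0, 0, 0.5]
    - [0, 0, 0, 0, 0.5]
    - [0, 0, 0, 0, 0.5]
    - [0, 0, 0, 0, 0.5]
    - [0, 0, 0, 0, 0.5]

```text
time: 3.7
ee_pos: [0.4692, 0.19, 0.0542]
tool_rot: [-3.109, -0.365, -0.03]
contact_force: [0.2, -0.4, -1.3]
gripper_width: 0.0626
```

```bash
python3 go.py .4685 .190 .15
```

```text
t 3.7 pos [0.4692 0.19   0.0542] yaw 0.2335 tilt 1.27 w 0.0626 F [ 0.2 -0.4 -1.3] M [-0.07 -0.05  0.01] j6 1.48
units [ 0.03 -0.02 -2.4 ]
```

Request:
drive_tool:
  moves:
    - [0, 0, -0.4, 0, 0.5]
    - [0, 0, -0.8, 0, 0.5]
    - [0, 0, -1, 0, 0.5]
    - [0, 0, -0.6, 0, 0.5]
    - [0, 0, 0, 0, 0.5]

```text
time: 4.2
ee_pos: [0.4652, 0.1882, 0.1676]
tool_rot: [-3.109, -0.364, -0.02]
contact_force: [-0.3, -0.3, -0.8]
gripper_width: 0.0625
```

```bash
python3 go.py .582 -.070 .15; python3 - <<'E'
from h import *
b=grab("scene","s2")
r=lambda a,k:cv2.resize(a,None,fx=k,fy=k,interpolation=cv2.INTER_CUBIC)
cv2.imwrite("pics/v2.png",r(b[60:220,240:370],4))
E
```

```text
t 4.2 pos [0.4652 0.1882 0.1676] yaw 0.2333 tilt 0.98 w 0.0625 F [-0.3 -0.3 -0.8] M [-0.01 -0.02 -0.  ] j6 1.49
units [1.34 6.96 0.39]
```

View pics/v2.png

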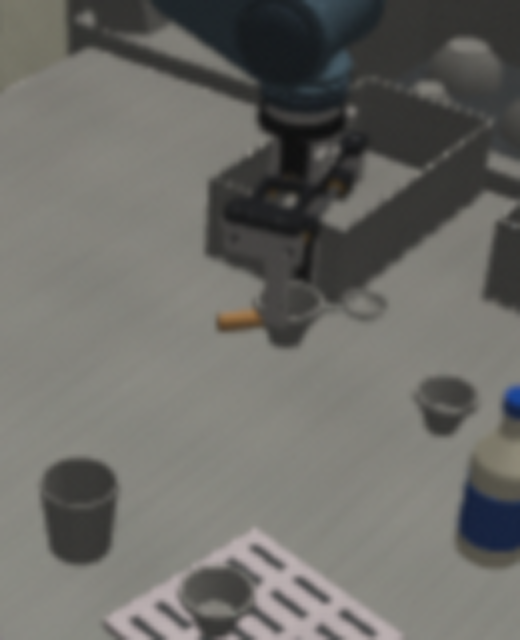

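The plain bowl hangs upright from the gripper, at about crop (288,312). Next I'll carry it over the plate.

Request:
drive_tool:
  moves:
    - [0.15, 0.6, 0, 0, 0.5]
    - [0.2, 1, 0, 0, 0.5]
    - [0.2, 1, 0, 0, 0.5]
    - [0.2, 1, 0, 0, 0.5]
    - [0.2, 1, 0, 0, 0.5]
    - [0.2, 1, 0, 0, 0.5]
    - [0.15, 0.8, 0, 0, 0.5]
    - [0.1, 0.4, 0, 0, 0.5]
    - [0, 0, 0, 0, 0.5]

```text
time: 5.15
ee_pos: [0.5756, -0.0704, 0.1409]
tool_rot: [-3.099, -0.368, 0.028]
contact_force: [-0.1, -0.5, -0.5]
gripper_width: 0.0626
```

```bash
python3 go.py .582 -.070 .13
```

```text
t 5.15 pos [ 0.5756 -0.0704  0.1409] yaw 0.2363 tilt 1.58 w 0.0626 F [-0.1 -0.5 -0.5] M [-0.01  0.08 -0.02] j6 1.01
units [0.16 0.03 0.27]
```

Request:
drive_tool:
  moves:
    - [0.16, 0.03, 0.1, 0, 0.5]
    - [0, 0, 0.1, 0, 0.5]
    - [0, 0, 0, 0, 0.5]

```text
time: 5.45
ee_pos: [0.58, -0.0661, 0.1294]
tool_rot: [-3.095, -0.371, 0.035]
contact_force: [-0.9, 0.2, 0.0]
gripper_width: 0.0626
```

```bash
python3 go.py .582 -.070 .10; python3 - <<'E'
from h import *
b=grab("scene","s3")
c=[(circ(.582,-.07,.056,.032),(0,255,0)),(circ(.582,-.07,.012,.015),(255,0,0))]
cv2.imwrite("pics/v3.png",overlay(b,"scene",(240,140,350,250),5,c))
E
```

```text
t 5.45 pos [ 0.58   -0.0661  0.1294] yaw 0.2391 tilt 1.89 w 0.0626 F [-0.9  0.2  0. ] M [-0.02 -0.01  0.03] j6 1.01
units [0.04 0.13 0.73]
```

View pics/v3.png

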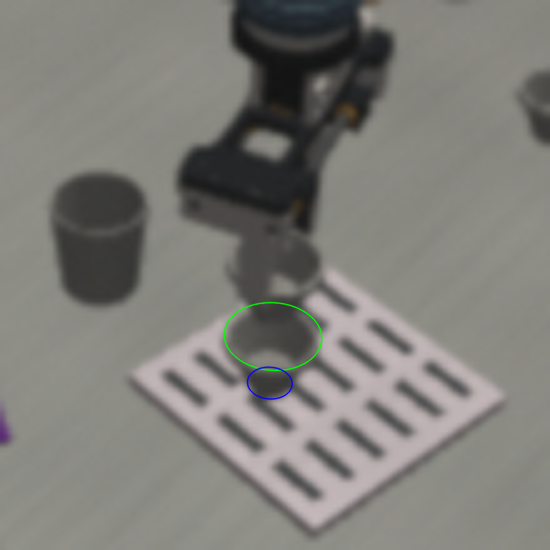

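Request:
drive_tool:
  moves:
    - [0.04, 0.13, 0.3, 0, 0.5]
    - [0, 0, 0.3, 0, 0.5]
    - [0, 0, 0.2, 0, 0.5]
    - [0, 0, 0, 0, 0.5]

```text
time: 5.9
ee_pos: [0.5819, -0.0685, 0.0949]
tool_rot: [-3.095, -0.376, 0.034]
contact_force: [-0.5, 0.2, -0.6]
gripper_width: 0.0629
```

```bash
python3 go.py .582 -.070 .081
```

```text
t 5.9 pos [ 0.5819 -0.0685  0.0949] yaw 0.2418 tilt 1.86 w 0.0629 F [-0.5  0.2 -0.6] M [-0.02 -0.    0.02] j6 1.01
units [0.   0.05 0.35]
```

Request:
drive_tool:
  moves:
    - [0, 0, 0.15, 0, 0.5]
    - [0, 0, 0.12, 0, 0.5]
    - [0, 0, 0, 0, 0.5]

```text
time: 6.2
ee_pos: [0.5818, -0.0685, 0.0832]
tool_rot: [-3.095, -0.375, 0.033]
contact_force: [0.1, -0.6, -0.4]
gripper_width: 0.0629
```

```bash
python3 go.py .582 -.070 .081
```

```text
t 6.2 pos [ 0.5818 -0.0685  0.0832] yaw 0.2416 tilt 1.82 w 0.0629 F [ 0.1 -0.6 -0.4] M [-0.12 -0.14 -0.01] j6 1.01
units [-0.    0.04  0.05]
```

Request:
drive_tool:
  moves:
    - [0, 0, 0.05, 0, 0.5]
    - [0, 0, 0, 0, 0]
    - [0, 0, 0, 0, 0]
    - [0, 0, 0, 0, 0]
    - [0, 0, -0.5, 0, 0]
    - [0, 0, -1, 0, 0]
    - [0, 0, -1, 0, 0]
    - [0, 0, 0, 0, 0]

```text
time: 7.0
ee_pos: [0.5842, -0.0705, 0.185]
tool_rot: [-3.095, -0.375, 0.034]
contact_force: [1.1, 0.1, 0.0]
gripper_width: 0.0939
```

```bash
python3 go.py .5815 .303 .18;  python3 - <<'E'
from h import *
b=grab("scene","s4")
c=[(circ(.582,-.07,.056,.032),(0,255,0)),(circ(.582,-.07,.070,.032),(0,0,255)),(circ(.582,-.07,.012,.015),(255,0,0))]
cv2.imwrite("pics/v4.png",np.hstack([overlay(b,"scene",(260,160,340,250),5,c),overlay(b,"scene",(260,160,340,250),5,[])]))
E
```

```text
t 7.0 pos [ 0.5842 -0.0705  0.185 ] yaw 0.2414 tilt 1.87 w 0.0939 F [1.1 0.1 0. ] M [-0.   -0.04 -0.06] j6 1.01
units [ 2.17 -9.08  0.33]
```

View pics/v4.png

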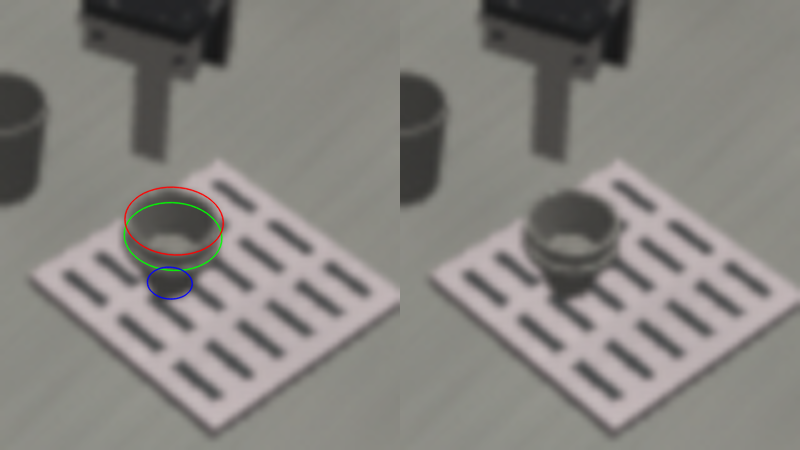

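Request:
drive_tool:
  moves:
    - [0.2, -0.7, 0, 0, 0]
    - [0.25, -1, 0, 0, 0]
    - [0.25, -1, 0, 0, 0]
    - [0.25, -1, 0, 0, 0]
    - [0.25, -1, 0, 0, 0]
    - [0.25, -1, 0, 0, 0]
    - [0.25, -1, 0, 0, 0]
    - [0.2, -1, 0, 0, 0]
    - [0.15, -0.6, 0, 0, 0]
    - [0, 0, 0, 0, 0]

```text
time: 8.05
ee_pos: [0.5762, 0.2834, 0.1754]
tool_rot: [-3.092, -0.368, 0.073]
contact_force: [0.0, -0.5, 0.2]
gripper_width: 0.0939
```

```bash
python3 go.py .5815 .303 .08
```

```text
t 8.05 pos [0.5762 0.2834 0.1754] yaw 0.2373 tilt 3.08 w 0.0939 F [ 0.  -0.5  0.2] M [-0.01  0.01 -0.01] j6 1.59
units [ 0.35 -0.37  2.38]
```

Request:
drive_tool:
  moves:
    - [0.2, -0.37, 0.6, 0, 0]
    - [0.1, 0, 0.9, 0, 0]
    - [0, 0, 0.7, 0, 0]
    - [0, 0, 0, 0, 0]

```text
time: 8.45
ee_pos: [0.5785, 0.3001, 0.0813]
tool_rot: [-3.094, -0.368, 0.08]
contact_force: [-0.4, 0.1, -0.4]
gripper_width: 0.094
```

```bash
python3 go.py .5815 .303 .053;python3 - <<'E'
from h import *
b=grab("scene","s5")
c=[(circ(.5815,.303,.044,.032),(0,255,0))]
cv2.imwrite("pics/v5.png",overlay(b,"scene",(310,90,390,180),6,[]))
E
```

```text
t 8.45 pos [0.5785 0.3001 0.0813] yaw 0.2373 tilt 3.25 w 0.094 F [-0.4  0.1 -0.4] M [-0.03  0.01  0.01] j6 1.61
units [ 0.12 -0.03  0.7 ]
```

View pics/v5.png

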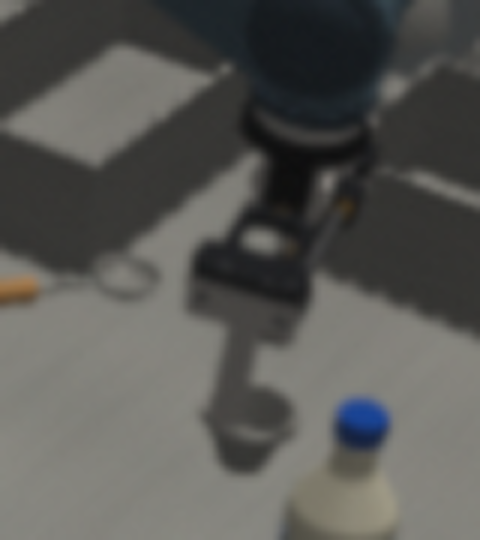

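Request:
drive_tool:
  moves:
    - [0.12, -0.03, 0.4, 0, 0]
    - [0, 0, 0.3, 0, 0]
    - [0, 0, 0, 0, 0]

```text
time: 8.8
ee_pos: [0.5857, 0.3017, 0.0586]
tool_rot: [-3.094, -0.364, 0.066]
contact_force: [-0.1, 0.3, -0.3]
gripper_width: 0.0939
```

```bash
python3 go.py .5815 .303 .053
```

```text
t 8.8 pos [0.5857 0.3017 0.0586] yaw 0.2348 tilt 2.85 w 0.0939 F [-0.1  0.3 -0.3] M [ 0.01 -0.03 -0.01] j6 1.61
units [-0.09 -0.05  0.14]
```

Request:
drive_tool:
  moves:
    - [-0.07, -0.05, 0.15, 0, 0]
    - [0, 0, 0, 0, 0.5]
    - [0, 0, 0, 0, 0.5]
    - [0, 0, 0, 0, 0.5]
    - [0, 0, 0, 0, 0.5]
    - [0, 0, 0, 0, 0.5]
    - [0, 0, 0, 0, 0.5]

```text
time: 9.5
ee_pos: [0.5843, 0.3034, 0.057]
tool_rot: [-3.093, -0.364, 0.056]
contact_force: [0.1, -0.2, -1.2]
gripper_width: 0.0626
```

```bash
python3 go.py .5815 .303 .16
```

```text
t 9.5 pos [0.5843 0.3034 0.057 ] yaw 0.2345 tilt 2.57 w 0.0626 F [ 0.1 -0.2 -1.2] M [-0.01  0.01 -0.02] j6 1.61
units [-0.15 -0.09 -2.57]
```

Request:
drive_tool:
  moves:
    - [0, 0, -0.4, 0, 0.5]
    - [0, 0, -0.8, 0, 0.5]
    - [0, 0, -1, 0, 0.5]
    - [0, 0, -0.6, 0, 0.5]
    - [0, 0, 0, 0, 0.5]

```text
time: 10.0
ee_pos: [0.5883, 0.3007, 0.1752]
tool_rot: [-3.093, -0.364, 0.059]
contact_force: [0.0, -1.0, -0.4]
gripper_width: 0.063
```

```bash
python3 go.py .582 -.070 .16; python3 - <<'E'
from h import *
b=grab("scene","s6")
cv2.imwrite("pics/v6.png",overlay(b,"scene",(310,60,390,180),5,[]))
E
```

```text
t 10.0 pos [0.5883 0.3007 0.1752] yaw 0.2347 tilt 2.63 w 0.063 F [ 0.  -1.  -0.4] M [ 0.04 -0.02  0.01] j6 1.62
units [-2.29  8.99  0.19]
```

View pics/v6.png

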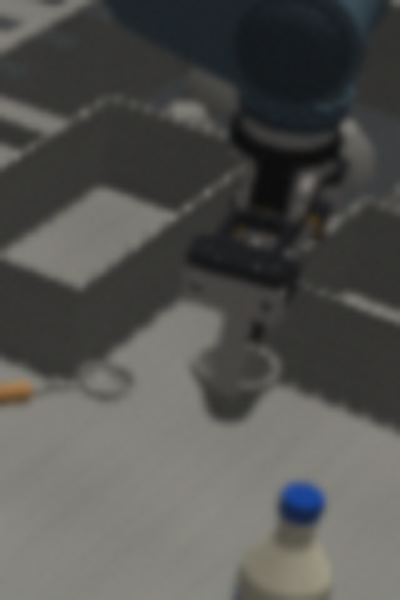

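Request:
drive_tool:
  moves:
    - [-0.2, 0.6, 0, 0, 0.5]
    - [-0.25, 1, 0, 0, 0.5]
    - [-0.25, 1, 0, 0, 0.5]
    - [-0.25, 1, 0, 0, 0.5]
    - [-0.25, 1, 0, 0, 0.5]
    - [-0.25, 1, 0, 0, 0.5]
    - [-0.25, 1, 0, 0, 0.5]
    - [-0.2, 0.9, 0, 0, 0.5]
    - [-0.1, 0.5, 0, 0, 0.5]
    - [0, 0, 0, 0, 0.5]

```text
time: 11.05
ee_pos: [0.5734, -0.0395, 0.1491]
tool_rot: [-3.087, -0.368, 0.102]
contact_force: [-0.8, -0.6, -1.6]
gripper_width: 0.063
```

```bash
python3 go.py .583 -.069 .142
```

```text
t 11.05 pos [ 0.5734 -0.0395  0.1491] yaw 0.2388 tilt 4.15 w 0.063 F [-0.8 -0.6 -1.6] M [ 0.03 -0.08  0.01] j6 1.06
units [0.07 0.78 0.14]
```

Request:
drive_tool:
  moves:
    - [0.03, 0.4, 0, 0, 0.5]
    - [0.03, 0.35, 0, 0, 0.5]
    - [0, 0, 0, 0, 0.5]

```text
time: 11.35
ee_pos: [0.5818, -0.0683, 0.1448]
tool_rot: [-3.084, -0.37, 0.108]
contact_force: [-0.4, 0.1, -1.5]
gripper_width: 0.0626
```

```bash
python3 go.py .584 -.069 .120; python3 - <<'E'
from h import *
b=grab("scene","s7")
cv2.imwrite("pics/v7.png",overlay(b,"scene",(240,140,350,250),5,[(circ(.582,-.07,.070,.032),(0,255,0))]))
E
```

```text
t 11.35 pos [ 0.5818 -0.0683  0.1448] yaw 0.2403 tilt 4.43 w 0.0626 F [-0.4  0.1 -1.5] M [-0.03 -0.06 -0.06] j6 1.02
units [0.09 0.06 0.61]
```

View pics/v7.png

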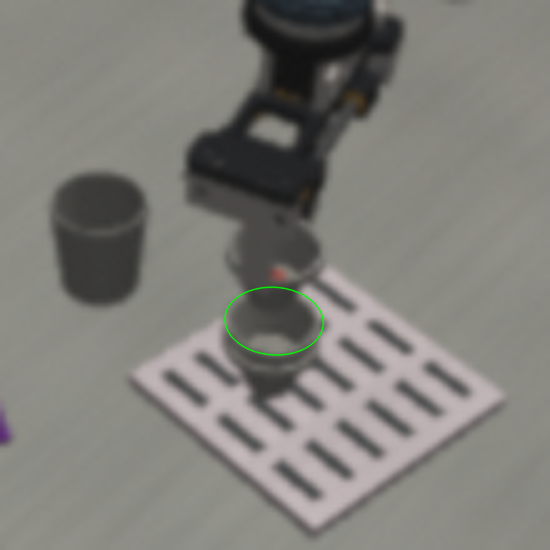

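Request:
drive_tool:
  moves:
    - [0.1, 0.05, 0.3, 0, 0.5]
    - [0.03, 0, 0.3, 0, 0.5]
    - [0, 0, 0.2, 0, 0.5]
    - [0, 0, 0, 0, 0.5]

```text
time: 11.8
ee_pos: [0.5846, -0.0651, 0.1088]
tool_rot: [-3.082, -0.375, 0.111]
contact_force: [-0.7, -0.9, -0.8]
gripper_width: 0.063
```

```bash
python3 go.py .585 -.070 .098
```

```text
t 11.8 pos [ 0.5846 -0.0651  0.1088] yaw 0.2437 tilt 4.55 w 0.063 F [-0.7 -0.9 -0.8] M [ 0.02 -0.07  0.05] j6 1.02
units [-0.    0.13  0.26]
```

Request:
drive_tool:
  moves:
    - [0, 0.12, 0.1, 0, 0.5]
    - [0, 0, 0.1, 0, 0.5]
    - [0, 0, 0, 0, 0.5]

```text
time: 12.1
ee_pos: [0.585, -0.0694, 0.0996]
tool_rot: [-3.081, -0.376, 0.112]
contact_force: [0.1, 1.1, -1.0]
gripper_width: 0.0632
```

```bash
python3 go.py .585 -.070 .098
```

```text
t 12.1 pos [ 0.585  -0.0694  0.0996] yaw 0.2445 tilt 4.59 w 0.0632 F [ 0.1  1.1 -1. ] M [-0.02 -0.06 -0.01] j6 1.02
units [-0.    0.02  0.04]
```

Request:
drive_tool:
  moves:
    - [0, 0, 0.05, 0, 0.5]
    - [0, 0, 0.04, 0, 0.5]
    - [0, 0, 0, 0, 0.5]

```text
time: 12.4
ee_pos: [0.5854, -0.0695, 0.0972]
tool_rot: [-3.082, -0.376, 0.109]
contact_force: [-0.9, 0.0, -0.4]
gripper_width: 0.063
```

```bash
python3 go.py .585 -.070 .098
```

```text
t 12.4 pos [ 0.5854 -0.0695  0.0972] yaw 0.2442 tilt 4.49 w 0.063 F [-0.9  0.  -0.4] M [-0.03  0.02 -0.02] j6 1.02
units [-0.01  0.01 -0.02]
```

Request:
drive_tool:
  moves:
    - [0, 0, 0.03, 0, 0.5]
    - [0, 0, 0, 0, 0]
    - [0, 0, 0, 0, 0]
    - [0, 0, 0, 0, 0]
    - [0, 0, 0, 0, 0]
    - [0, 0, -0.5, 0, 0]
    - [0, 0, -1, 0, 0]
    - [0, 0, -1, 0, 0]
    - [0, 0, -1, 0, 0]
    - [0, 0, 0, 0, 0]

```text
time: 13.4
ee_pos: [0.595, -0.0731, 0.2388]
tool_rot: [-3.081, -0.376, 0.114]
contact_force: [-0.0, -0.3, 1.3]
gripper_width: 0.0945
```

```bash
python3 go.py .5 -.3 .24;  python3 - <<'E'
from h import *
b=grab("scene","s8")
c=[(circ(.582,-.07,.084,.032),(0,0,255)),(circ(.582,-.07,.012,.015),(255,0,0)),(circ(.582,-.07,.054,.01),(0,255,0))]
cv2.imwrite("pics/v8.png",np.hstack([overlay(b,"scene",(260,160,340,250),5,c),overlay(b,"scene",(260,160,340,250),5,[])]))
E
```

```text
t 13.4 pos [ 0.595  -0.0731  0.2388] yaw 0.2442 tilt 4.68 w 0.0945 F [-0.  -0.3  1.3] M [ 0.03 -0.04  0.02] j6 1.02
units [-3.67  4.93  0.  ]
```

View pics/v8.png

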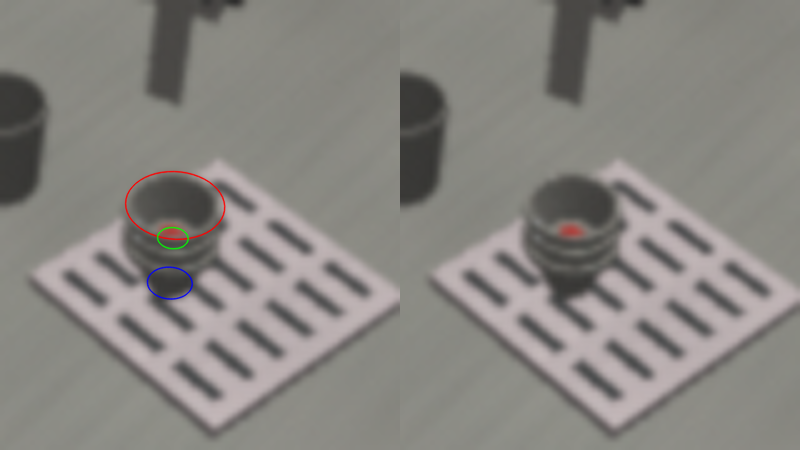

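Request:
drive_tool:
  moves:
    - [-0.4, 0.5, -0.2, 0.13, 0]
    - [-0.4, 0.5, -0.2, 0.13, 0]
    - [-0.4, 0.5, 0, 0.13, 0]
    - [-0.3, 0.4, 0, 0.13, 0]
    - [-0.2, 0.2, 0, 0.12, 0]
    - [0, 0, 0, 0, 0]

```text
time: 14.05
ee_pos: [0.5232, -0.1574, 0.2445]
tool_rot: [-3.055, 0.652, 0.159]
contact_force: [-0.1, 1.4, -0.3]
gripper_width: 0.0939
```

```bash
python3 go.py .51 -.315 .24 -.4
```

```text
t 14.05 pos [ 0.5232 -0.1574  0.2445] yaw -0.4211 tilt 5.88 w 0.0939 F [-0.1  1.4 -0.3] M [-0.04 -0.05 -0.04] j6 1.5
units [1.31 3.73 0.01]
turn -0.02112815162388415
```

```bash
python3 - <<'E'
from rig import robot
s=robot.sense(); j=s["joint_pos"]; print(j.round(4), j[1]+j[2]+j[4], s["qd"].round(4), s["effort"].round(2))
E
```

```text
[-0.4926  0.0505  1.7401 -0.0149  1.4526  1.5015] 3.2432465541753324 [-0.0012  0.018   0.0114  0.007  -0.0105 -0.0325] [ -0.56 -34.21 -31.52  -0.09   0.2    0.44]
```

Request:
drive_tool:
  moves:
    - [0, 0, -0.5, 0, 0]
    - [0, 0, -0.5, 0, 0]
    - [0, 0, 0, 0, 0]

```text
time: 14.35
ee_pos: [0.5258, -0.1573, 0.2799]
tool_rot: [-3.053, 0.639, 0.172]
contact_force: [-0.2, 0.6, 0.9]
gripper_width: 0.0938
```

```bash
python3 go.py .51 -.315 .24 -.4
```

```text
t 14.35 pos [ 0.5258 -0.1573  0.2799] yaw -0.4131 tilt 6.38 w 0.0938 F [-0.2  0.6  0.9] M [ 0.02 -0.06  0.  ] j6 1.49
units [1.32 3.77 0.88]
turn -0.013089106357773717
```

Request:
drive_tool:
  moves:
    - [0, 0, 0.5, 0, 0]
    - [0, 0, 0.5, 0, 0]
    - [0, 0, 0, 0, 0]

```text
time: 14.65
ee_pos: [0.5214, -0.154, 0.2352]
tool_rot: [-3.054, 0.628, 0.177]
contact_force: [0.0, 0.7, 1.3]
gripper_width: 0.0938
```

```bash
python3 go.py .51 -.315 .24 -.4
```

```text
t 14.65 pos [ 0.5214 -0.154   0.2352] yaw -0.4058 tilt 6.57 w 0.0938 F [0.  0.7 1.3] M [0.02 0.   0.08] j6 1.49
units [ 1.31  3.81 -0.26]
turn -0.0058162553475617496
```

Request:
drive_tool:
  moves:
    - [-0.7, 0, 0, 0, 0]
    - [-0.7, 0, 0, 0, 0]
    - [0, 0, 0, 0, 0]

```text
time: 14.95
ee_pos: [0.4684, -0.1302, 0.2385]
tool_rot: [-3.052, 0.62, 0.186]
contact_force: [0.0, -0.2, -0.1]
gripper_width: 0.0941
```

```bash
python3 go.py .51 -.315 .24 -.4
```

```text
t 14.95 pos [ 0.4684 -0.1302  0.2385] yaw -0.4009 tilt 6.94 w 0.0941 F [ 0.  -0.2 -0.1] M [ 0.06 -0.07  0.03] j6 1.48
units [ 2.74  3.85 -0.36]
turn -0.000861919730290428
```

Request:
drive_tool:
  moves:
    - [0.7, 0, 0, 0, 0]
    - [0.7, 0, 0, 0, 0]
    - [0, 0, 0, 0, 0]

```text
time: 15.25
ee_pos: [0.5222, -0.1522, 0.2317]
tool_rot: [-3.054, 0.615, 0.183]
contact_force: [0.1, 0.6, 1.1]
gripper_width: 0.0939
```

```bash
python3 go.py .51 -.315 .24 -.4
```

```text
t 15.25 pos [ 0.5222 -0.1522  0.2317] yaw -0.3976 tilt 6.82 w 0.0939 F [0.1 0.6 1.1] M [ 0.03 -0.04  0.01] j6 1.48
units [ 1.26  3.87 -0.35]
turn 0.002417597073361033
```

Request:
drive_tool:
  moves:
    - [1, 0, -0.1, 0, 0]
    - [1, 0, -0.1, 0, 0]
    - [1, 0, -0.1, 0, 0]
    - [0, 0, 0, 0, 0]

```text
time: 15.65
ee_pos: [0.6356, -0.1984, 0.2246]
tool_rot: [-3.052, 0.609, 0.193]
contact_force: [-0.6, 0.3, -1.1]
gripper_width: 0.0938
```

```bash
python3 go.py .51 -.315 .24 -.4
```

```text
t 15.65 pos [ 0.6356 -0.1984  0.2246] yaw -0.3939 tilt 7.24 w 0.0938 F [-0.6  0.3 -1.1] M [ 0.04  0.04 -0.02] j6 1.5
units [-1.81  3.9  -0.15]
turn 0.0061037035170308784
```

Request:
drive_tool:
  moves:
    - [-0.3, 0, 0, 0, 0]
    - [-0.3, 0, 0, 0, 0]
    - [-0.3, 0, 0, 0, 0]
    - [-0.3, 0, 0, 0, 0]
    - [-0.3, 0, 0, 0, 0]
    - [-0.3, 0, 0, 0, 0]
    - [-0.3, 0, 0, 0, 0]
    - [-0.3, 0, 0, 0, 0]
    - [-0.3, 0, 0, 0, 0]
    - [-0.3, 0, 0, 0, 0]

```text
time: 16.65
ee_pos: [0.5075, -0.1427, 0.243]
tool_rot: [-3.053, 0.599, 0.197]
contact_force: [-0.2, -0.2, 0.2]
gripper_width: 0.094
```

```bash
python3 go.py .51 -.315 .24 -.4
```

```text
t 16.65 pos [ 0.5075 -0.1427  0.243 ] yaw -0.3877 tilt 7.36 w 0.094 F [-0.2 -0.2  0.2] M [ 0.03 -0.05  0.05] j6 1.48
units [ 1.68  3.96 -0.14]
turn 0.012337683585476766
```

```bash
python3 go.py .513 -.3135 .235 -.4
```

```text
t 16.65 pos [ 0.5075 -0.1427  0.243 ] yaw -0.3877 tilt 7.36 w 0.094 F [-0.2 -0.2  0.2] M [ 0.03 -0.05  0.05] j6 1.48
units [ 1.75  3.9  -0.02]
turn 0.012337683585476766
```

Request:
drive_tool:
  moves:
    - [0.15, 0.4, 0, 0, 0]
    - [0.16, 0.4, 0, 0, 0]
    - [0.16, 0.4, 0, 0, 0]
    - [0.16, 0.4, 0, 0, 0]
    - [0.16, 0.4, 0, 0, 0]
    - [0.16, 0.4, 0, 0, 0]
    - [0.16, 0.4, 0, 0, 0]
    - [0.16, 0.4, 0, 0, 0]
    - [0.16, 0.4, 0, 0, 0]
    - [0.16, 0.3, 0, 0, 0]

```text
time: 17.65
ee_pos: [0.5031, -0.3242, 0.235]
tool_rot: [-3.054, 0.599, 0.194]
contact_force: [0.5, -0.2, 0.3]
gripper_width: 0.0939
```

```bash
python3 go.py .513 -.3135 .235 -.4
```

```text
t 17.65 pos [ 0.5031 -0.3242  0.235 ] yaw -0.3876 tilt 7.27 w 0.0939 F [ 0.5 -0.2  0.3] M [ 0.06 -0.02 -0.04] j6 1.22
units [ 0.13 -0.34 -0.02]
turn 0.012417617236585021
```

Request:
drive_tool:
  moves:
    - [0.13, -0.34, 0, 0.01, 0]
    - [0, 0, 0, 0, 0]

```text
time: 17.85
ee_pos: [0.5131, -0.3167, 0.2338]
tool_rot: [-3.051, 0.619, 0.195]
contact_force: [-0.7, 0.3, -0.3]
gripper_width: 0.094
```

```bash
python3 go.py .513 -.3135 .147 -.4
```

```text
t 17.85 pos [ 0.5131 -0.3167  0.2338] yaw -0.4006 tilt 7.29 w 0.094 F [-0.7  0.3 -0.3] M [-0.01 -0.02 -0.04] j6 1.26
units [ 0.24 -0.08  2.16]
turn -0.0005623150383585185
```

Request:
drive_tool:
  moves:
    - [0.04, -0.08, 0.4, 0, 0]
    - [0.05, 0, 0.4, 0, 0]
    - [0.05, 0, 0.4, 0, 0]
    - [0.05, 0, 0.4, 0, 0]
    - [0.05, 0, 0.4, 0, 0]
    - [0, 0, 0.16, 0, 0]
    - [0, 0, 0, 0, 0]

```text
time: 18.55
ee_pos: [0.5098, -0.3116, 0.1355]
tool_rot: [-3.048, 0.613, 0.205]
contact_force: [0.5, 0.1, 0.5]
gripper_width: 0.0942
```

```bash
python3 go.py .513 -.3135 .147 -.4; python3 - <<'E'
from h import *
b=grab("scene","s9")
cv2.imwrite("pics/v9.png",overlay(b,"scene",(170,150,280,290),5,[]))
E
```

```text
t 18.55 pos [ 0.5098 -0.3116  0.1355] yaw -0.3973 tilt 7.69 w 0.0942 F [0.5 0.1 0.5] M [ 0.03 -0.05 -0.06] j6 1.26
units [ 0.05  0.01 -0.3 ]
turn 0.0027038581916271065
```

View pics/v9.png

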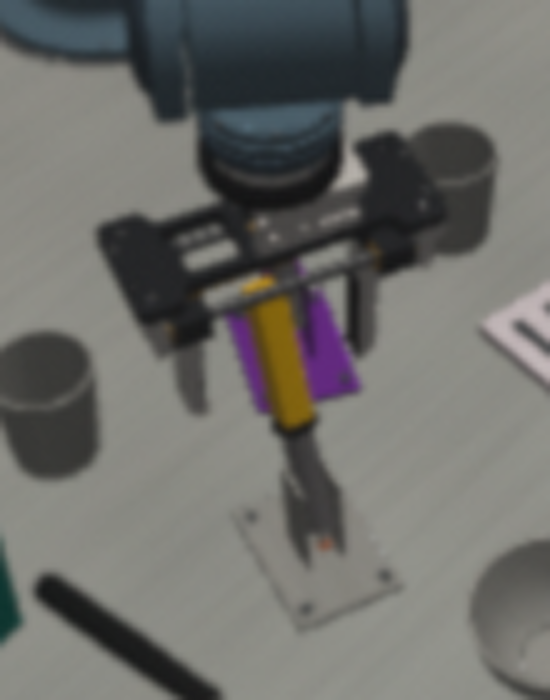

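Request:
drive_tool:
  moves:
    - [0.05, 0, -0.28, 0, 0]
    - [0, 0, 0, 0, 0.5]
    - [0, 0, 0, 0, 0.7]
    - [0, 0, 0, 0, 0.9]
    - [0, 0, 0, 0, 0.9]
    - [0, 0, 0, 0, 0.9]
    - [0, 0, 0, 0, 0.9]
    - [0, 0, 0, 0, 0.9]

```text
time: 19.4
ee_pos: [0.5151, -0.3146, 0.1517]
tool_rot: [-3.053, 0.614, 0.195]
contact_force: [0.1, -0.7, -0.0]
gripper_width: 0.0416
```

```bash
python3 go.py .513 -.3135 .147 -.4
```

```text
t 19.4 pos [ 0.5151 -0.3146  0.1517] yaw -0.3972 tilt 7.29 w 0.0416 F [ 0.1 -0.7 -0. ] M [ 0.02 -0.09 -0.02] j6 1.26
units [-0.05 -0.01  0.12]
turn 0.0027808655819492323
```

Request:
drive_tool:
  moves:
    - [0, 0, 0, 0, 0.9]
    - [0, 0, 0, 0, 0.9]
    - [0, 0, 0, 0, 0.9]
    - [0, 0, 0, 0, 0.9]
    - [0, 0, 0, 0, 0.9]

```text
time: 19.9
ee_pos: [0.5149, -0.3145, 0.1513]
tool_rot: [-3.052, 0.614, 0.196]
contact_force: [-0.1, 0.3, -0.5]
gripper_width: 0.0201
```

```bash
python3 go.py .49 -.305 .222 -.4
```

```text
t 19.9 pos [ 0.5149 -0.3145  0.1513] yaw -0.3972 tilt 7.32 w 0.0201 F [-0.1  0.3 -0.5] M [ 0.07 -0.01  0.01] j6 1.26
units [-0.89  0.03 -1.67]
turn 0.002754108471571426
```

Request:
drive_tool:
  moves:
    - [-0.17, 0, -0.33, 0, 0.9]
    - [-0.17, 0, -0.33, 0, 0.9]
    - [-0.17, 0, -0.33, 0, 0.9]
    - [-0.17, 0, -0.33, 0, 0.9]
    - [0, 0, 0, 0, 0.9]

```text
time: 20.4
ee_pos: [0.4951, -0.3062, 0.2132]
tool_rot: [-3.054, 0.614, 0.192]
contact_force: [-0.3, 0.1, -0.1]
gripper_width: 0.0198
```

```bash
python3 go.py .4906 -.3043 .2237 -.4
```

```text
t 20.4 pos [ 0.4951 -0.3062  0.2132] yaw -0.3973 tilt 7.17 w 0.0198 F [-0.3  0.1 -0.1] M [ 0.01 -0.12  0.03] j6 1.25
units [-0.15  0.   -0.24]
turn 0.002705681043774222
```

Request:
drive_tool:
  moves:
    - [-0.13, 0, -0.22, 0, 0.9]
    - [0, 0, 0, 0, 0.9]

```text
time: 20.6
ee_pos: [0.4908, -0.3043, 0.224]
tool_rot: [-3.054, 0.615, 0.192]
contact_force: [0.4, -0.6, -0.7]
gripper_width: 0.0201
```

```bash
python3 go.py .4906 -.3043 .2237 -.4; python3 - <<'E'
from h import *
b=grab("scene","s10")
cv2.imwrite("pics/v10.png",overlay(b,"scene",(170,130,280,280),5,[]))
E
```

```text
t 20.6 pos [ 0.4908 -0.3043  0.224 ] yaw -0.3974 tilt 7.16 w 0.0201 F [ 0.4 -0.6 -0.7] M [-0.02 -0.05  0.01] j6 1.25
units [-0.    0.    0.01]
turn 0.0025906802874404167
```

View pics/v10.png

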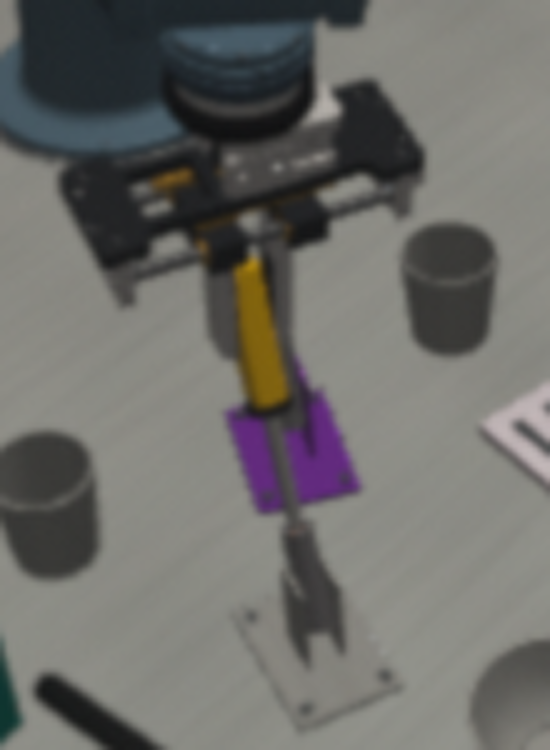

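```bash
python3 go.py .510 -.3122 .230; python3 go.py .5305 -.3206 .232
```

```text
t 20.65 pos [ 0.4905 -0.304   0.2228] yaw -0.3974 tilt 7.25 w 0.0199 F [-0.4 -0.1 -1.4] M [ 0.03 -0.1   0.02] j6 1.25
units [ 0.5   0.   -0.24]
t 20.65 pos [ 0.4905 -0.304   0.2228] yaw -0.3974 tilt 7.25 w 0.0199 F [-0.4 -0.1 -1.4] M [ 0.03 -0.1   0.02] j6 1.25
units [ 1.05 -0.   -0.36]
```

Request:
drive_tool:
  moves:
    - [0.12, 0, -0.06, 0, 0.9]
    - [0.12, 0, -0.06, 0, 0.9]
    - [0.12, 0, -0.06, 0, 0.9]
    - [0.12, 0, -0.06, 0, 0.9]
    - [0, 0, 0, 0, 0.9]

```text
time: 21.15
ee_pos: [0.5057, -0.3103, 0.2253]
tool_rot: [-3.046, 0.613, 0.224]
contact_force: [-4.3, 0.7, -0.8]
gripper_width: 0.02
```

```bash
python3 go.py .5305 -.3206 .232; python3 - <<'E'
from h import *
b=grab("scene","s11")
cv2.imwrite("pics/v11.png",overlay(b,"scene",(170,130,280,280),5,[]))
E
```

```text
t 21.15 pos [ 0.5057 -0.3103  0.2253] yaw -0.3975 tilt 8.4 w 0.02 F [-4.3  0.7 -0.8] M [0.16 0.81 0.  ] j6 1.26
units [ 0.64 -0.   -0.26]
```

View pics/v11.png

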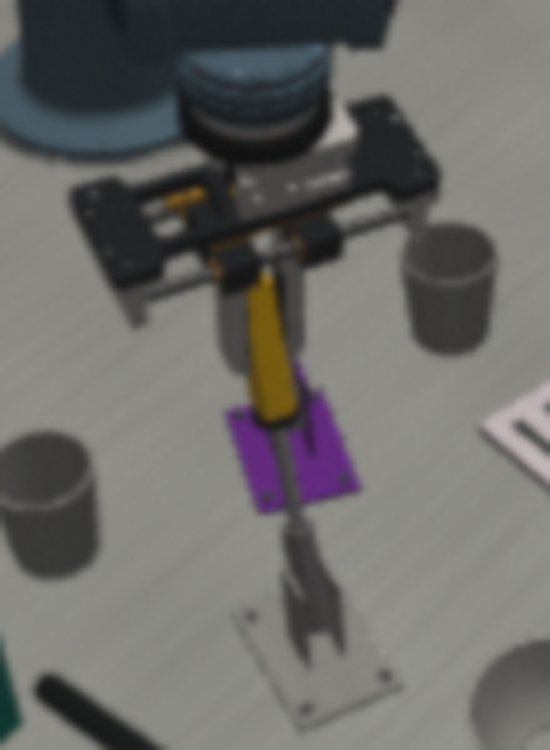

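Request:
drive_tool:
  moves:
    - [0.15, 0, -0.04, 0, 0.9]
    - [0.15, 0, -0.04, 0, 0.9]
    - [0.15, 0, -0.04, 0, 0.9]
    - [0, 0, 0, 0, 0.9]

```text
time: 21.6
ee_pos: [0.5224, -0.3173, 0.2273]
tool_rot: [-3.044, 0.613, 0.23]
contact_force: [-3.6, 1.0, -0.3]
gripper_width: 0.0196
```

```bash
python3 go.py .5305 -.3206 .232; python3 - <<'E'
from h import *
b=grab("scene","s12")
cv2.imwrite("pics/v12.png",overlay(b,"scene",(170,130,280,280),5,[]))
E
```

```text
t 21.6 pos [ 0.5224 -0.3173  0.2273] yaw -0.3974 tilt 8.62 w 0.0196 F [-3.6  1.  -0.3] M [ 0.26  0.99 -0.07] j6 1.27
units [ 0.2  -0.   -0.15]
```

View pics/v12.png

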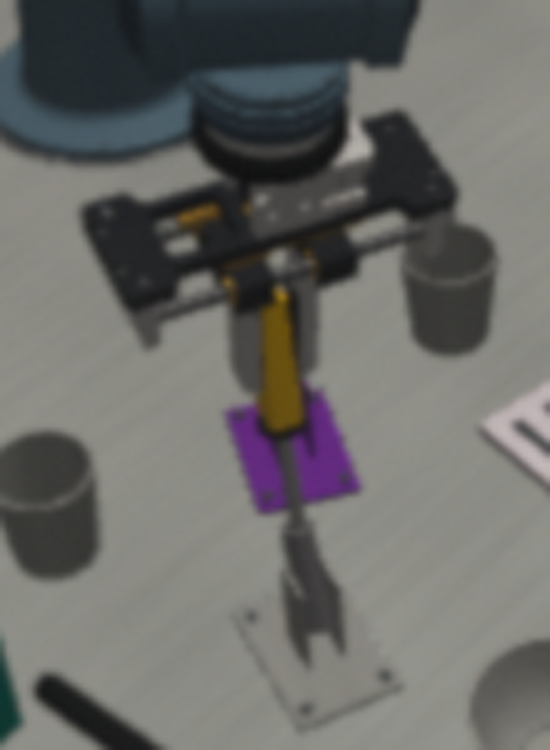

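Request:
drive_tool:
  moves:
    - [0.13, 0, -0.06, 0, 0.9]
    - [0.1, 0, -0.06, 0, 0.9]
    - [0, 0, 0, 0, 0.9]

```text
time: 21.95
ee_pos: [0.5304, -0.3206, 0.2281]
tool_rot: [-3.043, 0.613, 0.236]
contact_force: [-3.2, 0.2, -1.6]
gripper_width: 0.0199
```

```bash
python3 go.py .5305 -.3206 .232; cat > axis.py <<'E'
# overlay of probe hypotheses: python axis.py tag img tilt_deg(in-plane, top toward +x_t positive)
from h import *
import sys
s=robot.sense(); R=cv2.Rodrigues(np.array(s["tool_rot"],float))[0]; T=np.array(s["ee_pos"])
yaw=np.arctan2(R[1,0],R[0,0]); X=np.array([np.cos(yaw),np.sin(yaw),0]); Z=np.array([0,0,1.])
ytilt=R[:,1]  # pad normal; probe axis is perpendicular to it
tag=sys.argv[1]; b=grab("scene",tag); t=grab("top",tag+"t"); zg=float(sys.argv[2])
print("T",T.round(4),"tilt of pad normal deg",np.degrees(np.arcsin(ytilt[2])).round(2))
for a in [float(v) for v in sys.argv[3:]]:
    u=np.sin(np.radians(a))*X+np.cos(np.radians(a))*Z; u-=ytilt*(u@ytilt); u/=np.linalg.norm(u)
    o=T-u*zg; px=np.cross(-ytilt,u); px/=np.linalg.norm(px)
    q=lambda z,hx=.013,hy=.01:[o+u*z+sx*hx*px+sy*hy*ytilt for sx,sy in((1,1),(1,-1),(-1,-1),(-1,1))]
    cv=[(q(.006),(0,255,0)),(q(.091),(0,255,0)),([o-u*.085,o+u*.091],(0,0,255)),(q(-.085,.0045,.0045),(255,0,0))]
    c=proj("scene",[o])[0].astype(int)
    box=(max(c[0]-45,0),max(c[1]-60,0),c[0]+45,c[1]+60)
    ov=overlay(b,"scene",box,5,cv); raw=overlay(b,"scene",box,5,[])
    cv2.imwrite(f"pics/{tag}_{a:+.0f}.png",np.hstack([raw,ov])[:600,:800] if 0 else cv2.resize(np.hstack([raw,ov]),None,fx=.88,fy=.88))
    print(a,"tip",(o-u*.085).round(4),"u",u.round(3))
E
python3 axis.py s13 .0546 0
```

```text
t 21.95 pos [ 0.5304 -0.3206  0.2281] yaw -0.3975 tilt 8.85 w 0.0199 F [-3.2  0.2 -1.6] M [0.14 1.   0.04] j6 1.27
units [-0.01 -0.   -0.1 ]
T [ 0.5304 -0.3206  0.2281] tilt of pad normal deg 0.1
0.0 tip [ 0.5303 -0.3208  0.0885] u [0.001 0.002 1.   ]
```

View pics/s13_+0.png

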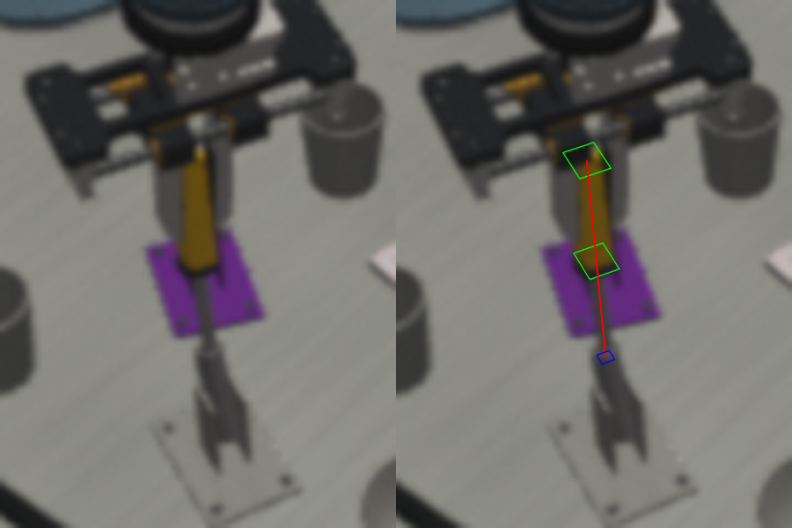

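```bash
python3 - <<'E'
from h import *
b=cv2.imread("pics/s13.png"); t=cv2.imread("pics/s13t.png")
P=np.array([.5304,-.3206,.2281]); yaw=-.3975; X=np.array([np.cos(yaw),np.sin(yaw),0]); Z=np.array([0,0,1.]); Y=np.array([-X[1],X[0],0])
outs=[]
c=proj("scene",[P-Z*.05])[0].astype(int); box=(c[0]-25,c[1]-45,c[0]+25,c[1]+35)
outs.append(overlay(b,"scene",box,7,[]))
for a in (0,5,10):
    u=np.sin(np.radians(a))*X+np.cos(np.radians(a))*Z; o=P-u*.0546; px=np.cross(Y,u)
    q=lambda z,hx=.013,hy=.01:[o+u*z+sx*hx*px+sy*hy*Y for sx,sy in((1,1),(1,-1),(-1,-1),(-1,1))]
    outs.append(overlay(b,"scene",box,7,[(q(.006),(0,255,0)),(q(.091),(0,255,0)),([o-u*.085,o+u*.091],(0,0,255))]))
cv2.imwrite("pics/hyp.png",cv2.resize(np.hstack(outs),(800,320)))
c=proj("top",[P])[0].astype(int); print(c)
cv2.imwrite("pics/hypt.png",overlay(t,"top",(c[0]-40,c[1]-40,c[0]+40,c[1]+40),6,[]))
E
```

```text
[320 175]
```

View pics/hyp.png

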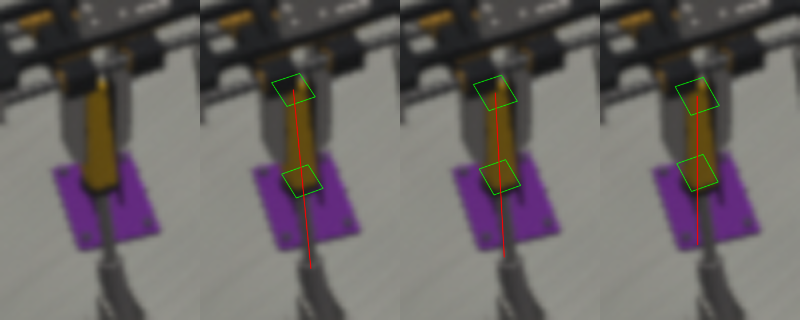

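View pics/hypt.png

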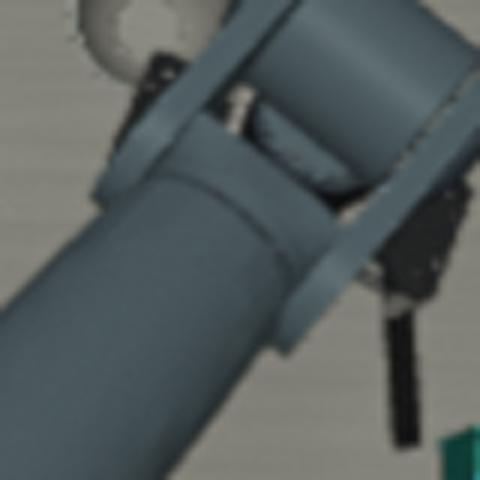

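```bash
python3 go.py .5304 -.3206 .275
```

```text
t 22.05 pos [ 0.5304 -0.3206  0.2282] yaw -0.3975 tilt 8.83 w 0.0199 F [-4.2 -0.1 -4.2] M [0.03 0.94 0.02] j6 1.27
units [-0.18  0.   -1.16]
```

Request:
drive_tool:
  moves:
    - [-0.05, 0, -0.3, 0, 0.9]
    - [-0.05, 0, -0.3, 0, 0.9]
    - [-0.05, 0, -0.3, 0, 0.9]
    - [-0.04, 0, -0.3, 0, 0.9]
    - [0, 0, 0, 0, 0.9]
    - [0, 0, 0, 0, 0.9]

```text
time: 22.65
ee_pos: [0.5353, -0.3222, 0.2884]
tool_rot: [-3.051, 0.613, 0.203]
contact_force: [-0.7, 0.7, -1.8]
gripper_width: 0.02
```

```bash
python3 go.py .582 -.07 .275; python3 axis.py s14 .0546 -5 0 5 
```

```text
t 22.65 pos [ 0.5353 -0.3222  0.2884] yaw -0.3969 tilt 7.6 w 0.02 F [-0.7  0.7 -1.8] M [ 0.02 -0.02  0.02] j6 1.27
units [-1.3  -6.27  0.49]
T [ 0.5353 -0.3222  0.2884] tilt of pad normal deg 0.18
-5.0 tip [ 0.5463 -0.3272  0.1494] u [-0.079  0.036  0.996]
0.0 tip [ 0.5351 -0.3225  0.1488] u [0.001 0.003 1.   ]
5.0 tip [ 0.5239 -0.3178  0.1494] u [ 0.082 -0.031  0.996]
```

View pics/s14_+0.png

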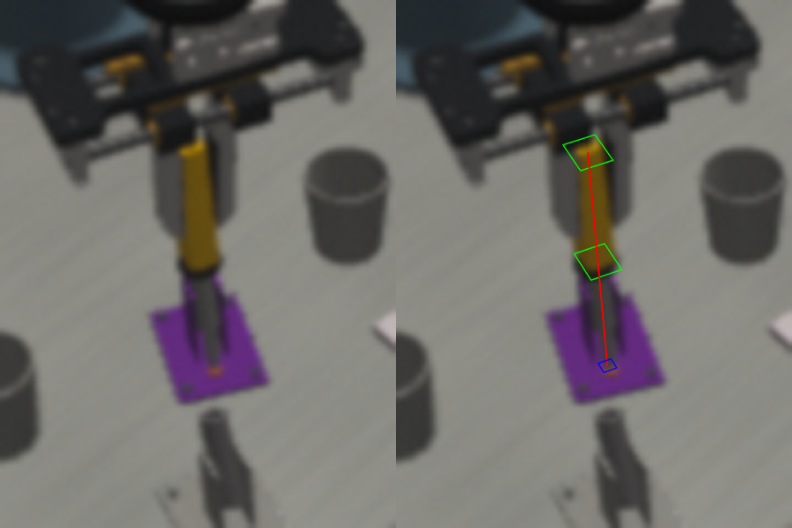

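View pics/s14_+5.png

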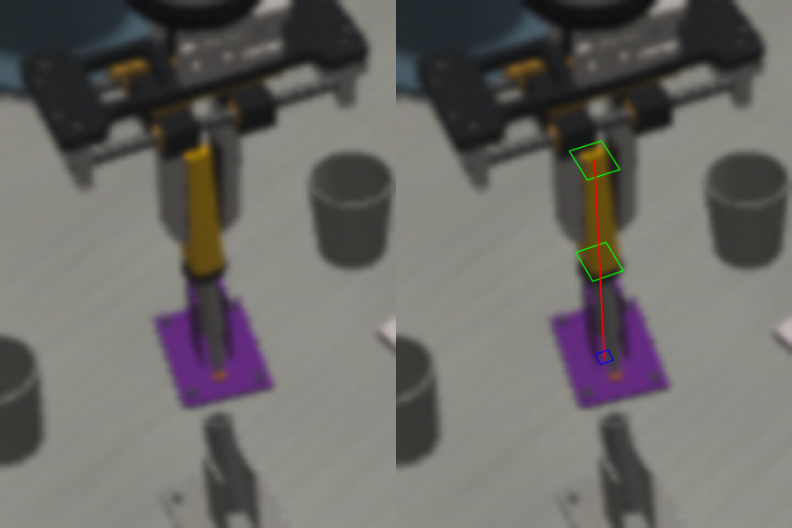

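```bash
cat > tipfit.py <<'E'
from h import *
import sys
from scipy.optimize import least_squares
tag=sys.argv[1]; zg=float(sys.argv[2])
s=robot.sense(); R=cv2.Rodrigues(np.array(s["tool_rot"],float))[0]; T=np.array(s["ee_pos"])
b=cv2.imread(f"pics/{tag}.png"); hsv=cv2.cvtColor(b,cv2.COLOR_BGR2HSV).astype(int)
yaw=np.arctan2(R[1,0],R[0,0]); X=np.array([np.cos(yaw),np.sin(yaw),0]); Z=np.array([0,0,1.]); Y=R[:,1]
def ax(a,dx):
    u=np.sin(a)*X+np.cos(a)*Z; u-=Y*(u@Y); u/=np.linalg.norm(u); return T+X*dx-u*zg,u
g=proj("scene",[ax(0,0)[0]-.085*Z])[0]
ys,xs=np.mgrid[:384,:512]; m=(np.hypot(xs-g[0],ys-g[1])<9)&((hsv[...,0]<14)|(hsv[...,0]>172))&(hsv[...,1]>95)
print("copper px",m.sum(), xs[m].mean() if m.any() else 0, ys[m].mean() if m.any() else 0,"pred0",g)
cv2.imwrite("pics/tipz.png",cv2.resize(b[int(g[1])-25:int(g[1])+15,int(g[0])-20:int(g[0])+20],None,fx=12,fy=12,interpolation=cv2.INTER_NEAREST))
for a in(-8,-6,-4,-2,0,2,4):
    o,u=ax(np.radians(a),0); print(a,"tip",proj("scene",[o-u*.0835])[0].round(2),"collar",proj("scene",[o])[0].round(2),"top",proj("scene",[o+.091*u])[0].round(2))
E
python3 tipfit.py s14 .0546
```

```text
copper px 2 229.5 225.0 pred0 [228.61362211 223.66417835]
-8 tip [231.22 227.46] collar [227.61 203.31] top [223.31 174.26]
-6 tip [230.54 226.48] collar [227.34 202.94] top [223.5  174.49]
-4 tip [229.86 225.47] collar [227.06 202.54] top [223.69 174.74]
-2 tip [229.18 224.42] collar [226.78 202.14] top [223.88 175.  ]
0 tip [228.5  223.33] collar [226.5  201.71] top [224.08 175.28]
2 tip [227.81 222.2 ] collar [226.22 201.27] top [224.28 175.57]
4 tip [227.13 221.05] collar [225.93 200.8 ] top [224.48 175.88]
```

View pics/tipz.png

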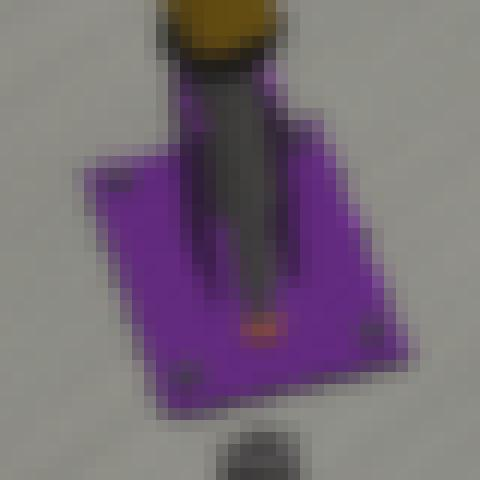

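Request:
drive_tool:
  moves:
    - [-0.08, -0.3, 0, 0, 0.9]
    - [-0.09, -0.45, 0, 0, 0.9]
    - [-0.09, -0.45, 0, 0, 0.9]
    - [-0.09, -0.45, 0, 0, 0.9]
    - [-0.09, -0.45, 0, 0, 0.9]
    - [-0.09, -0.45, 0, 0, 0.9]
    - [-0.09, -0.45, 0, 0, 0.9]
    - [-0.09, -0.45, 0, 0, 0.9]
    - [-0.09, -0.45, 0, 0, 0.9]
    - [-0.09, -0.45, 0, 0, 0.9]

```text
time: 23.75
ee_pos: [0.5704, -0.1283, 0.2892]
tool_rot: [-3.047, 0.605, 0.214]
contact_force: [0.3, -0.6, -1.1]
gripper_width: 0.0196
```

```bash
python3 go.py .575 -.067 .27
```

```text
t 23.75 pos [ 0.5704 -0.1283  0.2892] yaw -0.3919 tilt 8.03 w 0.0196 F [ 0.3 -0.6 -1.1] M [-0.01 -0.08  0.02] j6 1.55
units [-0.41 -1.46  0.54]
```

Request:
drive_tool:
  moves:
    - [-0.1, -0.35, 0, 0, 0.9]
    - [-0.1, -0.35, 0, 0, 0.9]
    - [-0.1, -0.35, 0, 0, 0.9]
    - [-0.1, -0.35, 0.1, 0, 0.9]
    - [0, 0, 0.1, 0, 0.9]
    - [0, 0, 0, 0, 0.9]

```text
time: 24.35
ee_pos: [0.576, -0.0604, 0.283]
tool_rot: [-3.049, 0.596, 0.215]
contact_force: [-0.8, 0.4, -1.6]
gripper_width: 0.0201
```

```bash
python3 go.py .575 -.067 .27; python3 axis.py s15 .0546 -3; python3 tipfit.py s15 .0546; python3 - <<'E'
from h import *
for f in (("s15"),):
    pass
b=cv2.imread("pics/s8.png"); hsv=cv2.cvtColor(b,cv2.COLOR_BGR2HSV).astype(int)
m=((hsv[...,0]<10)|(hsv[...,0]>172))&(hsv[...,1]>90); m[:195]=0;m[235:]=0;m[:,:270]=0;m[:,320:]=0
ys,xs=np.nonzero(m); print(len(xs),xs.mean(),ys.mean(), "spot px pred",proj("scene",[(.582,-.07,.054)]), ray("scene",(xs.mean(),ys.mean()),.054))
E
```

```text
t 24.35 pos [ 0.576  -0.0604  0.283 ] yaw -0.386 tilt 8.06 w 0.0201 F [-0.8  0.4 -1.6] M [-0.   -0.15  0.03] j6 1.65
units [0.08 0.16 0.32]
T [ 0.576  -0.0604  0.283 ] tilt of pad normal deg -0.02
-3.0 tip [ 0.5828 -0.0631  0.1435] u [-0.049  0.019  0.999]
copper px 1 297.0 185.0 pred0 [295.70862729 184.26314182]
-8 tip [298.99 187.12] collar [298.48 164.05] top [297.85 136.69]
-6 tip [298.17 186.38] collar [298.14 163.77] top [298.09 136.86]
-4 tip [297.36 185.59] collar [297.81 163.47] top [298.32 137.05]
-2 tip [296.55 184.76] collar [297.47 163.15] top [298.56 137.25]
0 tip [295.75 183.9 ] collar [297.14 162.82] top [298.79 137.46]
2 tip [294.95 183.  ] collar [296.81 162.47] top [299.03 137.69]
4 tip [294.17 182.06] collar [296.48 162.1 ] top [299.26 137.93]
9 293.77777777777777 205.55555555555554 spot px pred [[294.073298   207.11928546]] [ 0.57681932 -0.06467789  0.054     ]
```

View pics/s15_-3.png

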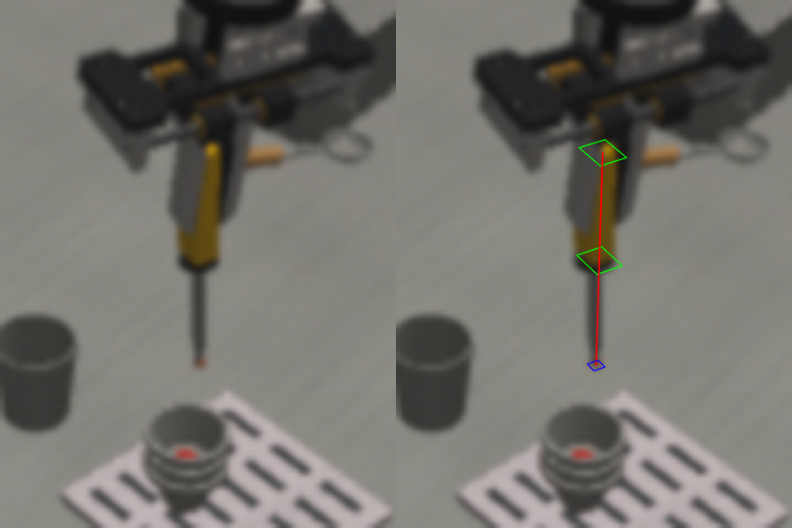

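```bash
python3 - <<'E'
from h import *
cir={"scene":[(.044,.0275),(.044,.032)],"top":[(.014,.017),(.044,.0275)]}
for f in ("s8","s10","s15"):
    b=cv2.imread(f"pics/{f}.png"); print(f,fit({"scene":b},.582,-.07,.040,cir,.008))
t=cv2.imread("pics/s13t.png"); c=proj("top",[(.582,-.07,.054)])[0]; print(c)
hsv=cv2.cvtColor(t,cv2.COLOR_BGR2HSV).astype(int)
ys,xs=np.mgrid[:384,:512]; m=(np.hypot(xs-c[0],ys-c[1])<8)&((hsv[...,0]<12)|(hsv[...,0]>170))&(hsv[...,1]>80)
w=hsv[...,1]*m; print(m.sum()); 
if m.any(): print((xs*w).sum()/w.sum(),(ys*w).sum()/w.sum(), ray("top",((xs*w).sum()/w.sum(),(ys*w).sum()/w.sum()),.054))
print(fit({"top":t},.582,-.07,.040,cir,.008))
b=cv2.imread("pics/s15.png")
A=overlay(t,"top",(int(c[0])-20,int(c[1])-20,int(c[0])+20,int(c[1])+20),10,[(circ(.582,-.07,.054,.01),(0,255,0)),(circ(.582,-.07,.084,.0275),(0,255,0))])
B=overlay(b,"scene",(275,185,315,225),10,[(circ(.582,-.07,.054,.01),(0,255,0)),(circ(.582,-.07,.084,.0275),(0,255,0)),(circ(.582,-.07,.084,.032),(0,255,0))])
cv2.imwrite("pics/st.png",np.hstack([A,B]))
E
```

```text
s8 (0.584, -0.07173333333333334, np.float64(217.58810652192955))
s10 (0.584, -0.07173333333333334, np.float64(219.75575201535264))
s15 (0.584, -0.07173333333333334, np.float64(217.53090463754725))
[244.39401756 168.37304081]
24
243.8819759679573 168.95273698264353 [ 0.57981881 -0.06816086  0.054     ]
(0.5806533333333334, -0.06765333333333334, np.float64(273.0813070613339))
```

View pics/st.png

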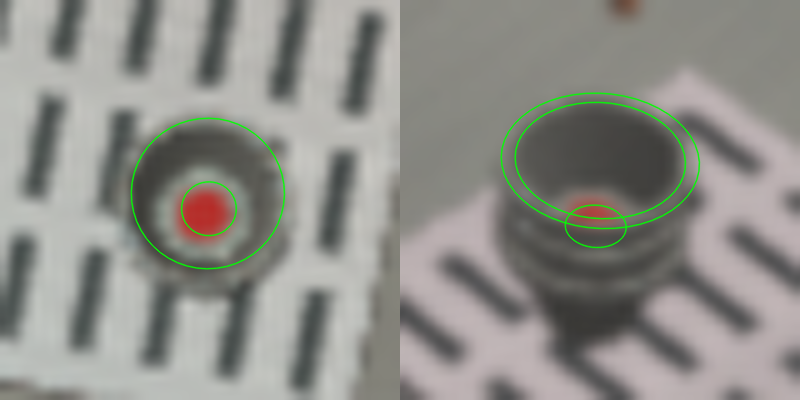

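```bash
python3 go.py .576 -.0675 .245
```

```text
t 24.45 pos [ 0.5762 -0.0609  0.2835] yaw -0.3868 tilt 8.01 w 0.0195 F [-0.5 -0.2 -1. ] M [ 0.02 -0.1  -0.03] j6 1.65
units [0.19 0.15 0.95]
```

Request:
drive_tool:
  moves:
    - [0.06, 0.15, 0.25, 0, 0.9]
    - [0.05, 0, 0.25, 0, 0.9]
    - [0.04, 0, 0.25, 0, 0.9]
    - [0, 0, 0, 0, 0.9]

```text
time: 24.85
ee_pos: [0.5751, -0.0699, 0.2496]
tool_rot: [-3.048, 0.603, 0.215]
contact_force: [0.4, 0.2, -1.6]
gripper_width: 0.0195
```

```bash
python3 go.py .576 -.0675 .208; python3 axis.py s16 .0546 -3; python3 tipfit.py s16 .0546
```

```text
t 24.85 pos [ 0.5751 -0.0699  0.2496] yaw -0.3903 tilt 8.06 w 0.0195 F [ 0.4  0.2 -1.6] M [ 0.   -0.03 -0.07] j6 1.64
units [ 0.14 -0.06  1.03]
T [ 0.5751 -0.0699  0.2496] tilt of pad normal deg -0.0
-3.0 tip [ 0.5819 -0.0727  0.1102] u [-0.048  0.02   0.999]
copper px 0 0 0 pred0 [293.43537585 193.25041351]
-8 tip [296.62 196.19] collar [296.05 173.8 ] top [295.35 147.25]
-6 tip [295.82 195.42] collar [295.72 173.51] top [295.58 147.43]
-4 tip [295.03 194.62] collar [295.4 173.2] top [295.81 147.63]
-2 tip [294.24 193.78] collar [295.07 172.88] top [296.04 147.83]
0 tip [293.46 192.9 ] collar [294.75 172.54] top [296.26 148.05]
2 tip [292.69 191.99] collar [294.42 172.18] top [296.49 148.29]
4 tip [291.92 191.04] collar [294.1  171.81] top [296.72 148.53]
```

View pics/s16_-3.png

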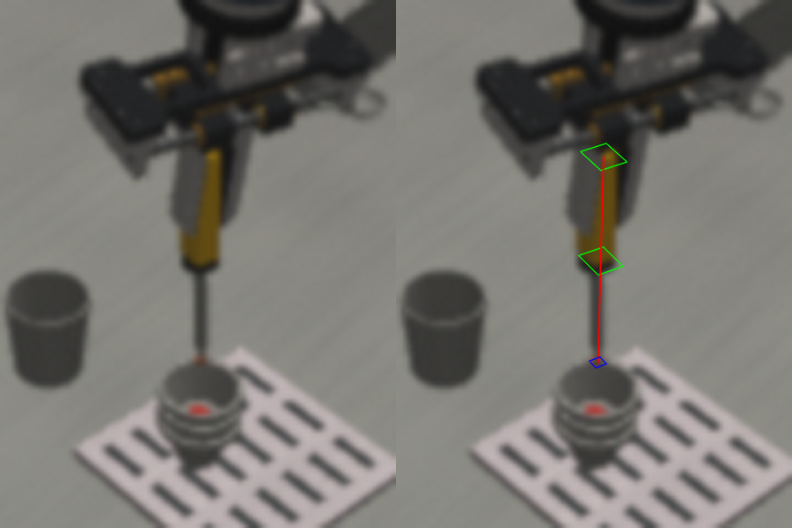

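View pics/tipz.png

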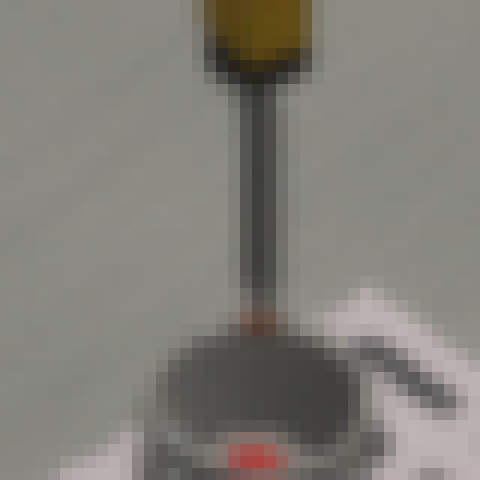

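```bash
python3 - <<'E'
from h import *
for z in (.110,.1115,.113): print(z,ray("scene",(294.0,194.0),z).round(4))
E
python3 go.py .5775 -.0685 .215
```

```text
0.11 [ 0.5783 -0.0699  0.11  ]
0.1115 [ 0.5792 -0.0713  0.1115]
0.113 [ 0.5801 -0.0727  0.113 ]
t 24.95 pos [ 0.5759 -0.0699  0.2514] yaw -0.3899 tilt 7.92 w 0.0199 F [-0.7  0.9 -1.1] M [ 0.01 -0.05  0.02] j6 1.64
units [ 0.15 -0.05  0.9 ]
```

Request:
drive_tool:
  moves:
    - [0.1, -0.04, 0.25, 0, 0.9]
    - [0.06, 0, 0.25, 0, 0.9]
    - [0.04, 0, 0.25, 0, 0.9]
    - [0.04, 0, 0.25, 0, 0.9]
    - [0, 0, 0, 0, 0.9]

```text
time: 25.45
ee_pos: [0.581, -0.0698, 0.2073]
tool_rot: [-3.049, 0.601, 0.209]
contact_force: [0.7, -0.9, -1.0]
gripper_width: 0.0196
```

```bash
python3 go.py .5785 -.069 .199; python3 axis.py s17 .0546 -2
```

```text
t 25.45 pos [ 0.581  -0.0698  0.2073] yaw -0.3895 tilt 7.86 w 0.0196 F [ 0.7 -0.9 -1. ] M [ 0.02 -0.07  0.02] j6 1.64
units [-0.04  0.01  0.21]
T [ 0.581  -0.0698  0.2073] tilt of pad normal deg -0.02
-2.0 tip [ 0.5855 -0.0716  0.0678] u [-0.032  0.013  0.999]
```

View pics/s17_-2.png

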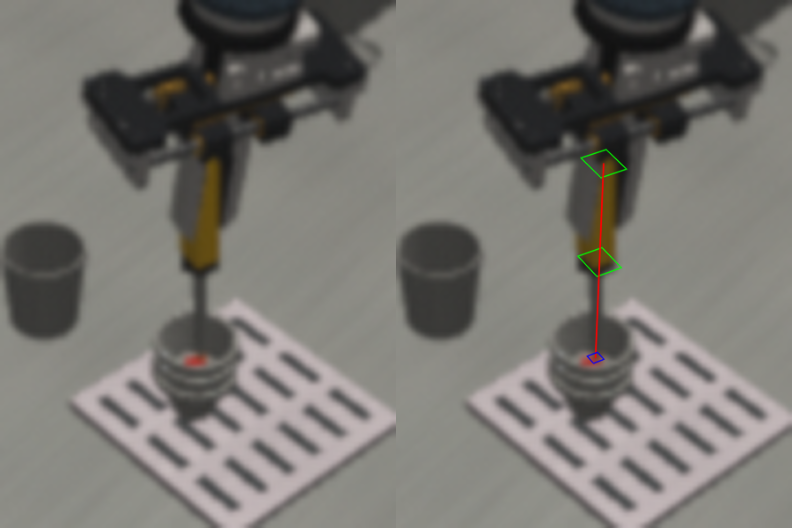

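Request:
drive_tool:
  moves:
    - [-0.05, 0.03, 0.1, 0, 0.9]
    - [0, 0, 0.1, 0, 0.9]
    - [0, 0, 0, 0, 0.9]

```text
time: 25.85
ee_pos: [0.5789, -0.0702, 0.2021]
tool_rot: [-3.05, 0.602, 0.201]
contact_force: [0.1, 0.7, -1.1]
gripper_width: 0.0198
```

```bash
python3 go.py .5785 -.07 .1935; python3 axis.py s18 .0546 -2; python3 - <<'E'
import cv2
b=cv2.imread("pics/s18.png"); cv2.imwrite("pics/s18z.png",cv2.resize(b[170:230,265:325],None,fx=10,fy=10,interpolation=cv2.INTER_CUBIC))
E
```

```text
t 25.85 pos [ 0.5789 -0.0702  0.2021] yaw -0.3894 tilt 7.56 w 0.0198 F [ 0.1  0.7 -1.1] M [-0.03 -0.11  0.  ] j6 1.64
units [ 0.02 -0.    0.22]
T [ 0.5789 -0.0702  0.2021] tilt of pad normal deg -0.04
-2.0 tip [ 0.5835 -0.072   0.0626] u [-0.033  0.013  0.999]
```

View pics/s18z.png

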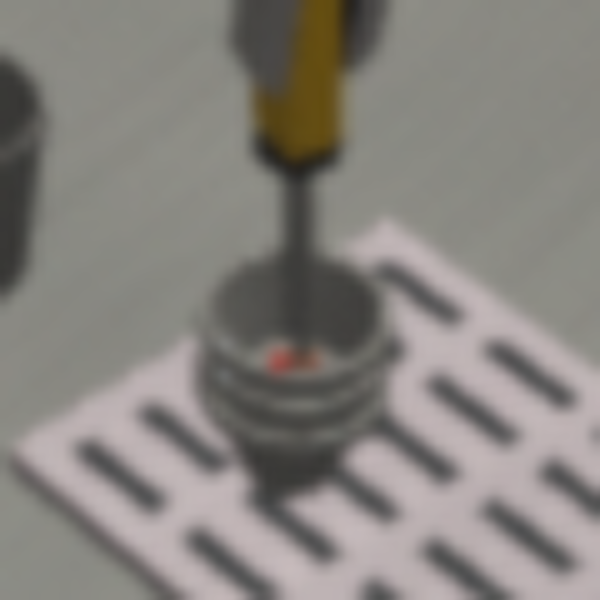

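Request:
drive_tool:
  moves:
    - [-0.04, 0.02, 0.08, 0, 0.9]
    - [0, 0, 0.06, 0, 0.9]
    - [0, 0, 0, 0, 0.9]

```text
time: 26.25
ee_pos: [0.5768, -0.0702, 0.1974]
tool_rot: [-3.051, 0.602, 0.198]
contact_force: [-0.2, -0.6, -1.0]
gripper_width: 0.0197
```

```bash
python3 go.py .577 -.07 .1895
```

```text
t 26.25 pos [ 0.5768 -0.0702  0.1974] yaw -0.3893 tilt 7.46 w 0.0197 F [-0.2 -0.6 -1. ] M [-0.01 -0.06 -0.  ] j6 1.64
units [ 0.03 -0.01  0.2 ]
```

Request:
drive_tool:
  moves:
    - [0.01, 0, 0.06, 0, 0.9]
    - [0, 0, 0.04, 0, 0.9]
    - [0, 0, 0, 0, 0.9]

```text
time: 26.55
ee_pos: [0.5767, -0.0702, 0.193]
tool_rot: [-3.05, 0.602, 0.199]
contact_force: [0.2, 0.1, -0.9]
gripper_width: 0.0199
```

```bash
cat > f.py <<'E'
from h import *
F=[];P=[]
import sys
for i in range(int(sys.argv[1])):
    b=imaging.snapshot("scene"); s=robot.sense(); F.append(s["contact_force"]); P.append(s["ee_pos"])
F=np.array(F); print("F",F.mean(0).round(2),F.std(0).round(2),"P",np.mean(P,0).round(4),"t",s["time"])
cv2.imwrite(f"pics/{sys.argv[2]}.png",b[:,:,::-1]); cv2.imwrite(f"pics/{sys.argv[2]}z.png",cv2.resize(b[170:230,265:325,::-1],None,fx=10,fy=10,interpolation=cv2.INTER_CUBIC))
E
python3 f.py 8 s19; python3 go.py
```

```text
F [-0.03 -0.14 -0.82] [0.46 0.57 0.35] P [ 0.5769 -0.0702  0.1934] t 26.95
t 26.95 pos [ 0.5769 -0.0702  0.1934] yaw -0.3894 tilt 7.43 w 0.0201 F [-0.9  0.1 -0.9] M [ 0.05 -0.03  0.01] j6 1.64
```

View pics/s19z.png

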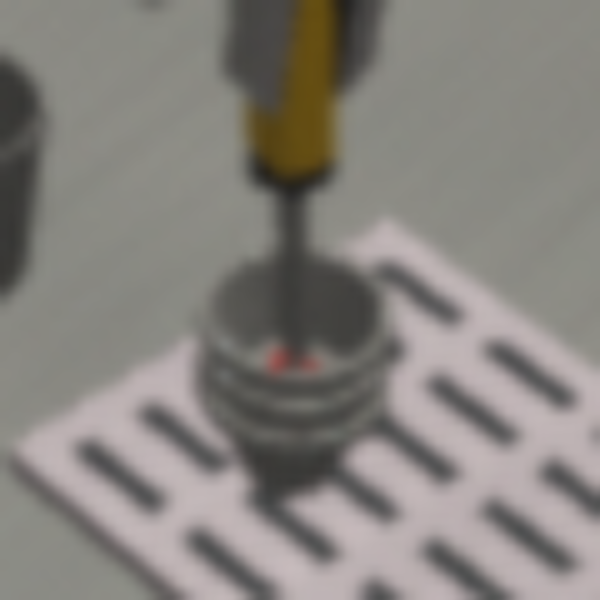

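Request:
drive_tool:
  moves:
    - [0, 0, 0.05, 0, 0.9]
    - [0, 0, 0, 0, 0.9]

```text
time: 27.15
ee_pos: [0.577, -0.0702, 0.1917]
tool_rot: [-3.051, 0.602, 0.196]
contact_force: [1.1, 0.6, 0.2]
gripper_width: 0.0199
```

```bash
python3 f.py 8 s20; python3 go.py
```

```text
F [ 0.04 -0.03 -0.17] [0.45 0.39 0.23] P [ 0.5769 -0.0702  0.1918] t 27.55
t 27.55 pos [ 0.5769 -0.0702  0.1918] yaw -0.3894 tilt 7.37 w 0.0201 F [-0.7 -0.   0. ] M [ 0.02 -0.12  0.03] j6 1.64
```

Request:
drive_tool:
  moves:
    - [0, 0, 0.05, 0, 0.9]
    - [0, 0, 0.03, 0, 0.9]
    - [0, 0, 0, 0, 0.9]

```text
time: 27.85
ee_pos: [0.577, -0.0703, 0.189]
tool_rot: [-3.051, 0.602, 0.194]
contact_force: [0.6, -0.3, 1.6]
gripper_width: 0.0197
```

```bash
python3 f.py 8 s21; python3 go.py
```

```text
F [ 0.23 -0.03  0.47] [0.35 0.37 0.69] P [ 0.577  -0.0702  0.1891] t 28.25
t 28.25 pos [ 0.577  -0.0703  0.1891] yaw -0.3894 tilt 7.28 w 0.0197 F [ 0.6 -0.2 -0.7] M [-0.02 -0.06  0.01] j6 1.64
```

Request:
drive_tool:
  moves:
    - [0, 0, 0.035, 0, 0.9]
    - [0, 0, 0, 0, 0.9]
    - [0, 0, 0, 0, 0.9]

```text
time: 28.55
ee_pos: [0.5771, -0.0703, 0.1878]
tool_rot: [-3.051, 0.602, 0.193]
contact_force: [0.2, 0.3, 0.8]
gripper_width: 0.0197
```

```bash
python3 f.py 14 s22; python3 go.py; python3 axis.py s23 .0546 -2
```

```text
F [-0.22 -0.11  0.88] [0.37 0.52 0.47] P [ 0.5771 -0.0703  0.1878] t 29.25
t 29.25 pos [ 0.5771 -0.0703  0.1878] yaw -0.3894 tilt 7.24 w 0.0197 F [ 0.4 -0.4  1.6] M [-0.02 -0.05  0.03] j6 1.64
T [ 0.5771 -0.0703  0.1878] tilt of pad normal deg -0.06
-2.0 tip [ 0.5816 -0.072   0.0482] u [-0.033  0.012  0.999]
```

View pics/s22z.png

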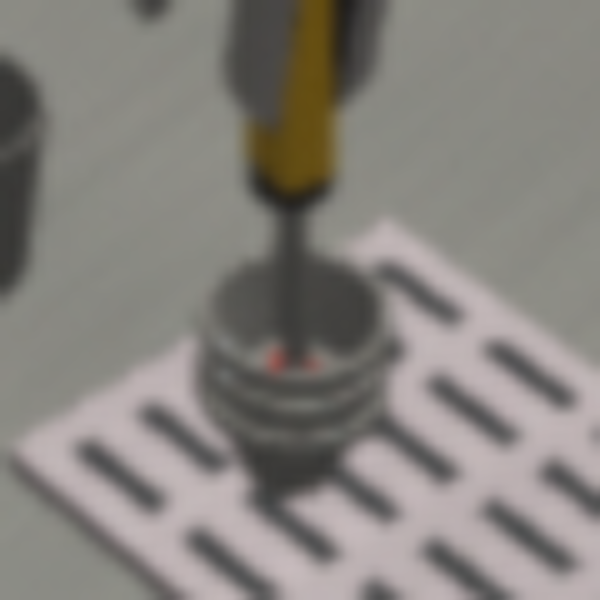

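View pics/s23_-2.png

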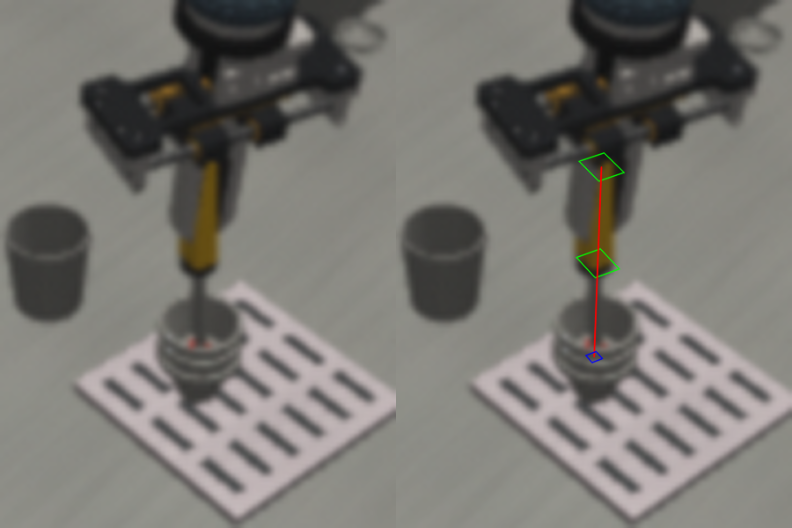

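```bash
python3 - <<'E'
from rig import ticket
print(ticket.finish_job())
E
```

```text
the job is handed in; nothing more can be done
None
```

I stacked the bowls and handed the job in at about 29 s, with the arm still holding the thermometer upright on the red spot. The hand-in reported no verdict.

**What I did:** I nested the plain bowl in the bottom bowl on the slotted plate, then the spotted bowl on top. I drew the yellow thermometer about 77 mm, then pivoted it upright in the grip against the mouth of its own rest, because the tool cannot be tilted. After lifting it clear I lowered the tip onto the spot.

**Last checks:**
- **Press:** the averaged wrist force showed about 2.0 N on the tip, so the plunger is in about 4 mm by force. By height it comes to 4.7 to 5.8 mm, depending on the contact estimate. These disagree a little, but all are within 1.5 to 6.8 mm.
- **Tip position:** it was centred sideways on the spot in the scene picture. I estimate it within 2 to 3 mm of the middle; the two cameras disagreed by about 4 to 6 mm on the stack's position.
- **Uprightness:** the thermometer leaned about 2 to 3 degrees, good to about 2 degrees, against a limit of 8. Only the scene camera could see it, because the arm blocked the top view.
- **Stack:** the three lips looked evenly spaced and level, and the bottom bowl stood where it started.
- **Other things on the bench:** I saw none of them move, but I did not measure them at the end.

**One fault:** the hand tilted by about 7 degrees over the run, because fast rows made its angle drift and I could not correct it. I moved slowly after that, and the pivot made up for the tilt at the thermometer.

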